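# Turn over the heel cups, reject the bad casting, fit the heel

### The job

Turn each of the three cast heel cups over on the bench so that you can check its underside, and put the one cast without its centre boss into the yellow crate. Leave the two good cups lying underside-up on the bench, push the tubular heel fully home over the boss of either one, and do not disturb the lasts and tools lying about.

Things in the scene. Friction and masses are not known exactly. Their poses are not given: they have to be found in the camera images.
- cup_1: Cast-aluminium heel cup (seat of a shoe heel), 90 g; three alike but for the boss. 101 long on its y (round back at y 53, open front at y -48), 68 wide on x. Origin midway on the bench under it, z up, at the start: cup up, standing on four lugs (diameter 10, 18 tall) at x,y = +-20,-40 and +-20,29. Long sides face robot and away, within 16 deg. Floor: underside z 18, 4 thick, 40 wide.
- cup_2: As cup_1. From x +-19 the sides (y -48 to 20) and the back flare up and out at 40 deg to a rim at x +-34, lower edge z 30, top z 33.5: fingertips fit under the sides. Lifted by one long side it rolls onto the other side and rests there (70 deg) on lugs and rim; pushed on past 105 deg it falls right over, about 100 further on. A sound cup has a centre boss: diameter 24, z 18 to 2, end chamfered 3.
- cup_3: As cup_1. Turned right over, any cup lies on its rim, z axis down: origin 33.5 above the bench, underside of its floor 15.5, lug tips 33.5, end of the boss 31.5. It can then be lifted by a pair of lugs, 50 wide over the pair at y -40, or by a single lug.
- cup_1_check (a point): The point to check on cup_1, at x = y = 0: the middle of the boss's end face (z 2 in the cup's frame; 31.5 above the bench when underside-up) or, if the boss is missing, the bare underside in its place (z 18; 15.5 above the bench when underside-up).
- cup_2_check (a point): The same point on cup_2.
- cup_3_check (a point): The same point on cup_3.
- heel: Tubular wooden heel, a plain tube standing on end on the bench: outside diameter 42, bore 27 right through, 65 tall, 60 g. Origin at the middle of its lower end, z up. Fully home on a boss, its lower end rests on the cup's underside round the boss.
- crate: Yellow plastic stacking crate for rejects, open-topped, fixed to the bench: 200 (its x) by 180 (its y) by 75 high outside, walls 5 thick, floor 5 thick. Origin at the middle of its underside.
- last_left: Green plastic shoe last, 240 long, 84 wide, 100 high, standing sole-down near the back of the bench; leave alone. Origin under its middle.
- last_right: Another such last; leave alone.
- pencil_tin: Open steel pencil tin, 85 by 190 (its y), 24 high with its raised lid to 80; leave alone. Origin at the middle of its underside.
- hammer: Hammer lying flat, 200 long along its x with the head at +x, 27 high; leave alone. Origin under its middle.
- awl: Awl lying flat, 150 long along its x, 26 high; leave alone. Origin under its middle.
- glue_pot: Steel glue pot, diameter 72, 85 high; leave alone. Origin at the middle of its underside.
- rule: Steel rule, 28 by 300 (its y), 4 thick, lying flat; leave alone. Origin at the middle of its underside.
- heel_mid (a point): The middle of the tubular heel, on its axis, 32.5 from either end; when fully home it is 48 above the bench.
Mind the look-alikes: they are no part of the job. What is shaped like the cup_2 but orange is not meant. Several things look just like the heel: the one meant starts nearest to the robot's base.

How it is judged:
By the outcome, as a careful person would: the job done as asked, in the order asked, and still so for the second after the job is handed in, with the robot touching nothing.
It also fails if it takes over 72 s, if anything falls off the work surface, if the arm or the gripper's body presses on something with over 40 N, if the wrist force passes 120 N, or if a joint passes its speed limit or range.

### The arm

A 6-joint arm with a two-finger parallel gripper is mounted at the origin on the work surface. World frame = base frame: x ahead of the robot, y to its left, z up, the work surface at z = 0. Lengths are in m, angles in rad, forces in N, time in s.
With the tool pointing down it reaches from about 0.375 to 0.9 m from the base axis. Payload 3.1 kg.
Tool frame: the origin (TCP) lies on the front face of the gripper's body, between the roots of the fingers; the fingertips stand 70 mm ahead of it and the grasp point (between the pads) lies 51 mm ahead of it; z points along the fingers, y is the line along which they close (so a half turn about z gives the same grasp; the last joint's range is limited). The gripper opens to 87 mm and grips with 3 to 60 N. Pads are 19 mm wide; open, the fingers measure 117 mm over their backs; the gripper's body (75 mm by 190 mm) begins 51 mm behind the grasp point.
Start: joints at [1.073, 0.527, 1.433, -0, 1.181, -0.178], TCP at [0.196, 0.593, 0.292] pointing down, gripper open.
Joint ranges: [-3.08, 3.08], [-0.75, 2.2], [0.22, 2.44], [-1.43, 4.57], [0, 2.65], [-2.85, 2.85]. Speed limits (rad/s): [2.79, 2.79, 3.14, 3.14, 3.14, 3.14].

### API

Orientations are given as a unit quaternion [x, y, z, w].
In Python, from rig import robot, cams, ticket gives the robot as it stands. The module is installed in compiled form; this text tells all that it offers.
- The arm moves only by the shell command python3 -m crank 'ROWS' [FORCE]. ROWS is JSON, a list of rows, each a list of 7 numbers: the shift along the tool's x, y, z in cm, then the turn, a rotation vector about the tool's x, y, z in rad, then the closure, from 0 (fully open) to 1 (shut). A call has 1 to 5 rows; each row shifts and turns the commanded pose from where the row before left it, along the tool's axes as they then stand; what a row does not reach is not made up. A row lasts 1/8 s, in which the tool goes at most 62.5 mm and 10.7 degrees, less where a joint would pass 70% of its speed; a pose out of reach is approached as far as the arm can. A call is refused whole if a number of a shift passes 6.25 or a number of a turn 0.188, either way. A call with a gripper value outside its range is refused whole. The fingers move at their own pace and stop on an object; FORCE is the grip in N (left out, the last holds). Time passes only in rows, so rows that do not move let the fingers close. It gives the time, the measured TCP pose, the force, the opening and the grip force at its end, in the units of the state.
- robot.get_obs(): the state, without advancing time (a new reading comes with each control period).
- cams.camera(name): name is "side" or "top"; returns the picture (384x512x3 uint8, red, green, blue); there is no depth.
- cams.camera_info(name): a dict with "intrinsics" (3x3 intrinsics, pixels), "dist" ([k1, k2, p1, p2, k3] as OpenCV has them; the pictures are not rectified), "pose" (4x4, takes a point from camera to world coordinates). Camera axes: x right, y down, z forward; pixel columns grow to the right and rows downward; lengths in m; the calibration is good to about 2 mm. A picture is of the moment at which its call begins. camera_info takes no time and is no camera call.
- ticket.hand_in(): hands the job in; it is judged then, once.
The state is a dict: "time": time; "q": joint angles; "joint_velocities": joint speeds; "joint_torque": joint torques, N m; "position": TCP position; "tool_rot": TCP orientation; "ft_force": force on the tool from outside, world axes, zero at the start; "moment": the same for the moment, N m; "grip_width": finger opening in m; "grip_force": force on a finger pad.
Only numpy, scipy, OpenCV 4.12 (cv2) and the standard library are available. Lean on these libraries where they do the work, as an engineer would, in place of code of your own. Each camera call takes 0.05 s, during which the arm holds its last target. There are 200 camera calls.

## Working session

There is one attempt and no reset: what is moved stays moved. The work goes in short steps, Python scripts to look and compute and a shell command to move; the robot and the scene stay as the last step left them, time stands still between calls to the robot, and variables do not carry over. Pictures are saved under pics/ and viewed, at most 10 in all, crops included, and the job is handed in when it is done.

```bash
mkdir -p pics; cat > h.py <<'E'
import numpy as np, cv2
from rig import robot, cams, ticket
from scipy.spatial.transform import Rotation as R
def snap(n,f):
    im=cams.camera(n); cv2.imwrite('pics/%s.png'%f,im[:,:,::-1]); return im
def world(n,uv,z):
    i=cams.camera_info(n);P=np.array(i['pose'])
    p=cv2.undistortPoints(np.array(uv,float).reshape(-1,1,2),np.array(i['intrinsics']),np.array(i['dist'])).reshape(-1,2)
    d=np.c_[p,np.ones(len(p))]@P[:3,:3].T; o=P[:3,3]
    return o+d*((z-o[2])/d[:,2])[:,None]
def pix(n,X):
    i=cams.camera_info(n);T=np.linalg.inv(np.array(i['pose']))
    return cv2.projectPoints(np.array(X,float).reshape(-1,1,3),cv2.Rodrigues(T[:3,:3])[0],T[:3,3],np.array(i['intrinsics']),np.array(i['dist']))[0].reshape(-1,2)
E
python3 - <<'E'
from h import *
a=snap('top','top0');b=snap('side','side0')
for n in('top','side'):
    im=cv2.imread('pics/%s0.png'%n); cv2.imwrite('pics/%s0b.png'%n,cv2.resize(im,(800,600),interpolation=cv2.INTER_CUBIC))
    print(n,np.round(cams.camera_info(n)['pose'],3))
o=robot.get_obs();print(o['position'],o['tool_rot'],o['time'],o['grip_width'],R.from_quat(o['tool_rot']).as_matrix().round(3))
E
```

```text
top [[-0.006 -0.979  0.203  0.229]
 [-1.     0.007  0.003  0.058]
 [-0.004 -0.203 -0.979  1.163]
 [ 0.     0.     0.     1.   ]]
side [[ 0.996 -0.078  0.044  0.416]
 [-0.088 -0.767  0.636 -0.635]
 [-0.016 -0.637 -0.771  0.895]
 [ 0.     0.     0.     1.   ]]
[0.19621361 0.59284188 0.29133996] [ 1.59236157e-01  9.87240011e-01 -9.47169048e-04 -3.31950527e-04] 0.1 0.08715033820943278 [[-0.949  0.314 -0.001]
 [ 0.314  0.949 -0.002]
 [ 0.    -0.002 -1.   ]]
```

View pics/top0b.png

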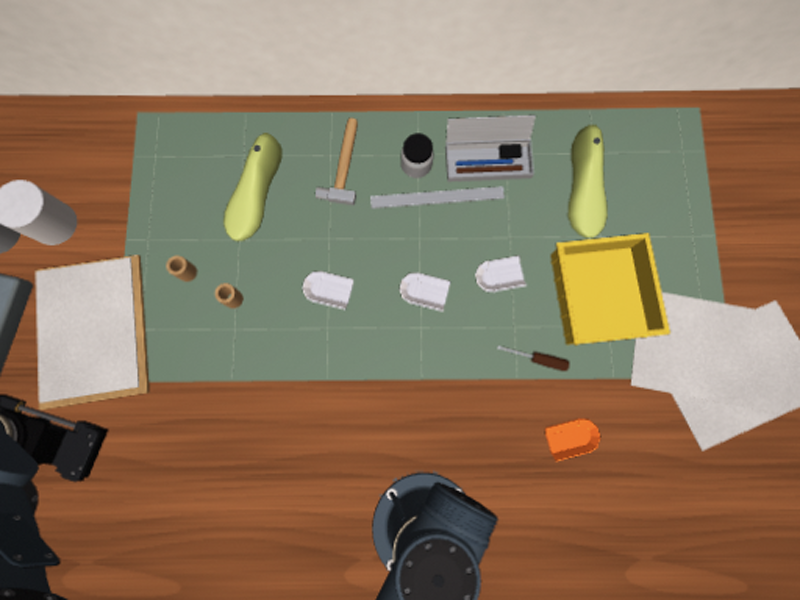

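View pics/side0b.png

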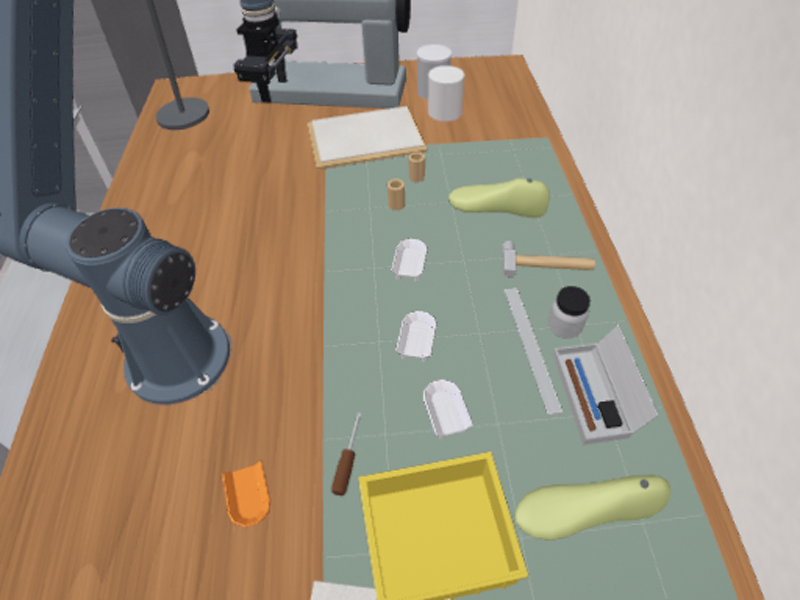

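Top view (800x600 scale): the three white cups are at (327,289), (425,291) and (500,273). The orange look-alike at (572,438) is not wanted. The heels are at (228,295) and (181,267), and (228,295) is nearer the base. The crate is at (610,290). Next is one close crop to check this.

```bash
python3 - <<'E'
from h import *
im=cv2.imread('pics/top0.png')
a=cv2.resize(im[155:205,185:345],(800,250),interpolation=cv2.INTER_CUBIC)
b=cv2.resize(im[155:205,95:255],(800,250),interpolation=cv2.INTER_CUBIC)
cv2.imwrite('pics/c1.png',np.vstack([a,b]))
s=.64
print(world('top',np.array([[228,288],[181,260]])*s,.065).round(3))
print(world('top',np.array([[327,289],[425,291],[500,273]])*s,.033).round(3))
print('crate',world('top',np.array([[557,243],[649,235],[668,331],[569,343]])*s,.075).round(3))
print('awl',world('top',np.array([[498,347],[568,364]])*s,.01).round(3),'rule',world('top',np.array([[371,202],[504,193]])*s,.004).round(3))
E
```

```text
[[0.474 0.398 0.065]
 [0.535 0.498 0.065]]
[[ 0.478  0.198  0.033]
 [ 0.472 -0.009  0.033]
 [ 0.51  -0.169  0.033]]
crate [[ 0.562 -0.281  0.075]
 [ 0.578 -0.47   0.075]
 [ 0.378 -0.487  0.075]
 [ 0.355 -0.291  0.075]]
awl [[ 0.355 -0.162  0.01 ]
 [ 0.318 -0.306  0.01 ]] rule [[ 0.683  0.107  0.004]
 [ 0.702 -0.192  0.004]]
```

View pics/c1.png

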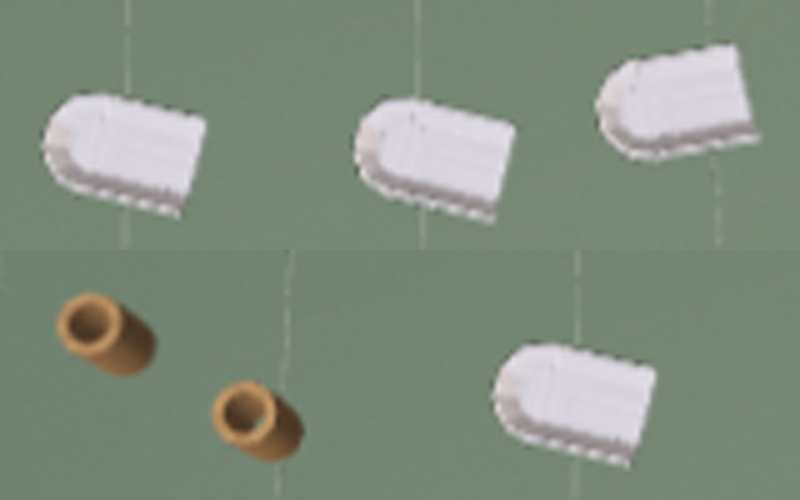

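```bash
cat >> h.py <<'E'
import json
def Rt(yaw,tilt=0):
    y,t=np.radians(yaw),np.radians(tilt)
    B=np.array([[-np.sin(y),np.cos(y),0],[np.cos(y),np.sin(y),0],[0,0,-1.]]).T
    return B@R.from_rotvec([-t,0,0]).as_matrix()
G=np.array([0,0,.051])
def plan(wps,vmax=.055,wmax=.17,start=None):
    """wps: (grasp point xyz, yaw, tilt fwd, closure, [rows min]) -> rounded rows"""
    o=robot.get_obs(); T=np.array(o['position']) ; M=R.from_quat(o['tool_rot']).as_matrix()
    g0=T+M@G; M0=M
    for k,w in enumerate(wps):
        g1=np.array(w[0]);M1=Rt(w[1],w[2]); rv=R.from_matrix(M0.T@M1).as_rotvec()
        d=(g1-M1@G)-(g0-M0@G)
        n=max(1,int(np.ceil(max(np.linalg.norm(d)/vmax,np.linalg.norm(g1-g0)/vmax,np.linalg.norm(rv)/wmax))))
        rows=[]
        for i in range(1,n+1):
            Mi=M0@R.from_rotvec(rv*i/n).as_matrix(); ti=g0+(g1-g0)*i/n-Mi@G
            s=np.round(M.T@(ti-T)*100,1); r=np.round(R.from_matrix(M.T@Mi).as_rotvec(),2)
            T=T+M@s/100; M=M@R.from_rotvec(r).as_matrix()
            rows.append([float(x)+0 for x in s]+[float(x)+0 for x in r]+[w[3]])
        print(k,json.dumps(rows).replace(' ','').replace('.0,',',').replace('-0,','0,'))
        g0,M0=g1,M1
def st():
    o=robot.get_obs();M=R.from_quat(o['tool_rot']).as_matrix()
    print('t %.2f'%o['time'],'g',(np.array(o['position'])+M@G).round(4),'z',M[:,2].round(3),'y',M[:,1].round(3),'w %.4f F %.1f'%(o['grip_width'],o['grip_force']),np.round(o['ft_force'],1),'q',np.round(o['q'],2))
E
python3 - <<'E'
from h import *
o=[185,155]
pts={'1':[(205,118),(180,215),(42,148)],'2':[(515,125),(493,222),(355,150)],'3':[(737,45),(760,140),(597,103)]}
for k,p in pts.items():
    w=world('top',np.array(p)/5+o-.4,.0325)
    f=(w[0]+w[1])/2; v=w[2]-f; L=np.linalg.norm(v[:2]); xv=w[0]-w[1]
    v2=np.array([xv[1]*-1,xv[0]]) # perpendicular left
    print(k,'L',L.round(3),'W',np.linalg.norm(xv[:2]).round(3),'yaw y-90',np.degrees(np.arctan2(v[1],v[0]))-90,'yaw x',np.degrees(np.arctan2(xv[1],xv[0])),'org',(f+v*48/101).round(4))
o=[95,155]
h=world('top',np.array([(245,407),(91,314+8)])/5*1.0*np.array([1,1])+[95,155-50]-.4,.065);print(h.round(4))
E
```

```text
1 L 0.101 W 0.067 yaw y-90 -7.457528256685421 yaw x -13.659517840738308 org [0.474  0.2001 0.0325]
2 L 0.1 W 0.067 yaw y-90 -9.494966062751288 yaw x -13.980102627640367 org [ 0.4693 -0.0064  0.0325]
3 L 0.101 W 0.066 yaw y-90 3.7319899770446483 yaw x 10.159319336803865 org [ 0.5122 -0.1689  0.0325]
[[0.4688 0.405  0.065 ]
 [0.5259 0.5074 0.065 ]]
```

```bash
cat >> h.py <<'E'
cups={1:(.4785,.1994,-13),2:(.473,-.0071,-14),3:(.5074,-.1695,9.5)}
def cw(c,x,y,z):
    X,Y,a=c;a=np.radians(a);return np.array([X+x*np.cos(a)-y*np.sin(a),Y+x*np.sin(a)+y*np.cos(a),z])
def flip(c,tau=38,depth=.013):
    t=np.radians(tau);d=np.array([np.sin(t),-np.cos(t)])
    W=np.array([-.034+depth*np.cos(np.radians(40)),.0317-depth*np.sin(np.radians(40))])
    g=W-.019*d; p=g-.06*d; a=c[2]
    plan([(cw(c,p[0],-.003,p[1]+.04),a,tau,.7),(cw(c,p[0],-.003,p[1]),a,tau,.74),(cw(c,g[0],-.003,g[1]),a,tau,.74),
     (cw(c,g[0],-.003,g[1]),a,tau,1),(cw(c,g[0]+.02,-.003,g[1]+.08),a,tau,1),(cw(c,g[0]+.08,-.003,g[1]+.08),a,-25,1)])
E
python3 -c "
from h import *
st();flip(cups[1])"
```

```text
t 0.10 g [0.1962 0.5928 0.2403] z [-0.001 -0.002 -1.   ] y [ 0.314  0.949 -0.002] w 0.0872 F 0.0 [-0.6 -0.1 -0.2] q [ 1.07  0.53  1.43 -0.    1.18 -0.18]
0 [[-2.9,-3.2,1.2,-0.05,-0.05,0.14,0.7],[-3.3,-2.8,1.2,-0.06,-0.05,0.14,0.7],[-3.5,-2.3,1.2,-0.05,-0.05,0.15,0.7],[-3.7,-1.8,1.3,-0.05,-0.05,0.14,0.7],[-3.9,-1.4,1.5,-0.06,-0.04,0.14,0.7],[-3.9,-0.8,1.6,-0.05,-0.05,0.14,0.7],[-3.8,-0.4,1.8,-0.06,-0.05,0.14,0.7],[-3.8,0.2,2,-0.05,-0.05,0.15,0.7],[-3.5,0.6,2.2,-0.05,-0.05,0.14,0.7],[-3.3,1,2.5,-0.06,-0.05,0.14,0.7]]
1 [[0,-2.5,3.2,0,0,0,0.74]]
2 [[0,0,3,0,0,0,0.74],[0,0,3,0,0,0,0.74]]
3 [[0,0,0,0,0,0,1]]
4 [[0,3.2,-2.6,0,0,0,1],[0,3.3,-2.5,0,0,0,1]]
5 [[0,1.5,0.6,0.16,0,0,1],[0,1.5,0.5,0.16,0,0,1],[0,1.6,0.3,0.15,0,0,1],[0,1.7,0.3,0.16,0,0,1],[0,1.6,0.1,0.16,0,0,1],[0,1.7,-0.1,0.16,0,0,1],[0,1.6,-0.2,0.15,0,0,1]]
```

```bash
python3 -m crank '[[-2.9,-3.2,1.2,-0.05,-0.05,0.14,0.7],[-3.3,-2.8,1.2,-0.06,-0.05,0.14,0.7],[-3.5,-2.3,1.2,-0.05,-0.05,0.15,0.7],[-3.7,-1.8,1.3,-0.05,-0.05,0.14,0.7],[-3.9,-1.4,1.5,-0.06,-0.04,0.14,0.7]]' 30 >/dev/null
python3 -m crank '[[-3.9,-0.8,1.6,-0.05,-0.05,0.14,0.7],[-3.8,-0.4,1.8,-0.06,-0.05,0.14,0.7],[-3.8,0.2,2,-0.05,-0.05,0.15,0.7],[-3.5,0.6,2.2,-0.05,-0.05,0.14,0.7],[-3.3,1,2.5,-0.06,-0.05,0.14,0.7]]'
python3 -c "
from h import *
st();flip(cups[1])"
```

```text
time: 1.35
position: [0.3696, 0.2752, 0.1972]
tool_rot: [0.693, 0.66, 0.169, 0.237]
ft_force: [8.0, 3.1, 4.8]
grip_width: 0.0259
grip_force: 0.0
t 1.35 g [0.3975 0.2699 0.1549] z [ 0.547 -0.105 -0.83 ] y [ 0.834 -0.017  0.552] w 0.0259 F 0.0 [8.  3.1 4.8] q [ 0.6   0.5   2.14 -1.43  0.41  1.98]
0 [[-2.6,-0.5,1.8,-0.04,-0.01,0.09,0.7],[-2.6,-0.4,1.8,-0.03,-0.02,0.08,0.7]]
1 [[0,-2.5,3.1,0,0,0,0.74]]
2 [[0,0,3,0,0,0,0.74],[0,0,3,0,0,0,0.74]]
3 [[0,0,0,0,0,0,1]]
4 [[0,3.3,-2.5,0,0,0,1],[0,3.2,-2.6,0,0,0,1]]
5 [[0,1.5,0.6,0.16,0,0,1],[0,1.6,0.5,0.15,0,0,1],[0,1.6,0.4,0.16,0,0,1],[0,1.6,0.2,0.16,0,0,1],[0,1.7,0.1,0.15,0,0,1],[0,1.6,0,0.16,0,0,1],[0,1.6,-0.2,0.16,0,0,1]]
```

```bash
cat >> h.py <<'E'
def flip(c,yend,pend,tau=-38,depth=.013,op=.74):
    t=np.radians(tau);d=np.array([np.sin(t),-np.cos(t)])
    W=np.array([.034-depth*np.cos(np.radians(40)),.0317-depth*np.sin(np.radians(40))])
    g=W-.019*d; p=g-.05*d; a=c[2]
    e=np.array(pend)
    plan([(cw(c,p[0],-.003,p[1]+.05),a,tau,.6),(cw(c,p[0],-.003,p[1]),a,tau,op),(cw(c,g[0],-.003,g[1]),a,tau,op),
     (cw(c,g[0],-.003,g[1]),a,tau,1),(cw(c,g[0]-.01,-.003,g[1]+.08),a,tau,1),(e+[0,0,.04],yend,20,1),(e,yend,20,1)])
E
python3 -c "
from h import *
st();flip(cups[1],18,(.52,.2,.078))"
```

```text
t 1.35 g [0.3975 0.2699 0.1549] z [ 0.547 -0.105 -0.83 ] y [ 0.834 -0.017  0.552] w 0.0259 F 0.0 [8.  3.1 4.8] q [ 0.6   0.5   2.14 -1.43  0.41  1.98]
0 [[-1,2.1,1.5,0.16,0.01,0.02,0.6],[-1,2.4,1.2,0.15,0.01,0.02,0.6],[-1,2.5,0.9,0.16,0.01,0.02,0.6],[-0.9,2.7,0.7,0.16,0.01,0.02,0.6],[-0.9,2.7,0.3,0.15,0.02,0.02,0.6],[-0.9,2.8,0,0.16,0.01,0.02,0.6],[-0.8,2.8,-0.3,0.16,0.01,0.02,0.6],[-0.8,2.7,-0.6,0.15,0.01,0.02,0.6]]
1 [[0,3.1,3.9,0,0,0,0.74]]
2 [[0,0,5,0,0,0,0.74]]
3 [[0,0,0,0,0,0,1]]
4 [[0,-2.9,-2.8,0,0,0,1],[0,-2.8,-2.9,0,0,0,1]]
5 [[0.3,-0.6,0,-0.14,-0.01,-0.08,1],[0.2,-0.5,-0.1,-0.14,-0.02,-0.08,1],[0.1,-0.5,0,-0.14,-0.01,-0.08,1],[0.2,-0.5,0,-0.14,-0.01,-0.08,1],[0.2,-0.4,0,-0.14,-0.01,-0.08,1],[0.1,-0.5,0.1,-0.14,-0.02,-0.08,1],[0.1,-0.5,0.1,-0.14,-0.01,-0.08,1]]
6 [[0,-1.3,3.8,0,0,0,1]]
```

```bash
python3 -m crank '[[-1,2.1,0.5,0.16,0.01,0.02,0.6],[-1,2.4,0.5,0.15,0.01,0.02,0.6],[-1,2.5,0.9,0.16,0.01,0.02,0.6],[-0.9,2.7,0.7,0.16,0.01,0.02,0.6],[-0.9,2.7,0.3,0.15,0.02,0.02,0.6]]' 30 >/dev/null
python3 -m crank '[[-0.9,2.8,0,0.16,0.01,0.02,0.6],[-0.8,2.8,-0.3,0.16,0.01,0.02,0.6],[-0.8,2.7,-0.6,0.15,0.01,0.02,0.6],[0,0,0,0,0,0,0.74]]'
python3 -c "
from h import *
st();flip(cups[1],18,(.52,.2,.078))"
```

```text
time: 2.48
position: [0.5282, 0.1864, 0.2215]
tool_rot: [0.772, 0.613, -0.127, -0.108]
ft_force: [-0.1, -0.7, -0.4]
grip_width: 0.0302
grip_force: 0.0
t 2.48 g [0.5114 0.187  0.1734] z [-0.329  0.011 -0.944] y [ 0.919 -0.224 -0.323] w 0.0302 F 0.0 [-0.1 -0.7 -0.4] q [0.12 0.64 1.49 0.05 1.35 0.33]
0 [[0.1,3.1,1.7,0.17,0.03,-0.01,0.6],[0,3.3,1.3,0.16,0.03,-0.01,0.6]]
1 [[0,3.1,4,0,0,0,0.74]]
2 [[0,0,5,0,0,0,0.74]]
3 [[0,0,0,0,0,0,1]]
4 [[0,-2.9,-2.9,0,0,0,1],[0,-2.8,-2.8,0,0,0,1]]
5 [[0.2,-0.6,-0.1,-0.14,-0.01,-0.08,1],[0.2,-0.5,-0.1,-0.14,-0.01,-0.08,1],[0.2,-0.5,0,-0.14,-0.02,-0.08,1],[0.1,-0.5,0,-0.14,-0.01,-0.08,1],[0.2,-0.5,0.1,-0.14,-0.01,-0.08,1],[0.1,-0.4,0.1,-0.14,-0.01,-0.08,1],[0.1,-0.5,0.1,-0.14,-0.02,-0.08,1]]
6 [[0,-1.3,3.7,0,0,0,1]]
```

```bash
python3 -m crank '[[0.1,3.1,1.7,0.17,0.03,-0.01,0.74],[0,3.3,1.3,0.16,0.03,-0.01,0.74],[0,1.5,2,0,0,0,0.74],[0,1.6,2,0,0,0,0.74],[0,0,0,0,0,0,0.74]]' >/dev/null
python3 - <<'E'
from h import *
st();flip(cups[1],18,(.52,.2,.078))
im=snap('side','s1')
c=np.array([410,258])*.64
u,v=map(int,c)
print(u,v);cv2.imwrite('pics/s1c.png',cv2.resize(im[v-60:v+60,u-80:u+80,::-1],(800,600),interpolation=cv2.INTER_CUBIC))
E
```

```text
t 3.10 g [0.5362 0.1841 0.0768] z [-0.604  0.134 -0.786] y [ 0.766 -0.177 -0.619] w 0.0228 F 0.0 [ 0.4 -0.2  0.3] q [0.05 0.93 1.29 0.16 1.58 0.22]
0 [[-0.2,-2.6,-4.4,0,0,0,0.6]]
1 [[0.1,3.1,3.9,0,0,0,0.74]]
2 [[0,0,5,0,0,0,0.74]]
3 [[0,0,0,0,0,0,1]]
4 [[0,-2.9,-2.8,0,0,0,1],[0,-2.9,-2.9,0,0,0,1]]
5 [[0.2,-0.5,0,-0.14,-0.01,-0.08,1],[0.2,-0.5,-0.1,-0.15,-0.01,-0.08,1],[0.2,-0.5,0,-0.14,-0.01,-0.08,1],[0.1,-0.5,0,-0.14,-0.02,-0.08,1],[0.2,-0.5,0,-0.14,-0.01,-0.08,1],[0.1,-0.4,0.1,-0.14,-0.01,-0.08,1],[0.1,-0.5,0.1,-0.14,-0.01,-0.08,1]]
6 [[0,-1.3,3.8,0,0,0,1]]
262 165
```

View pics/s1c.png

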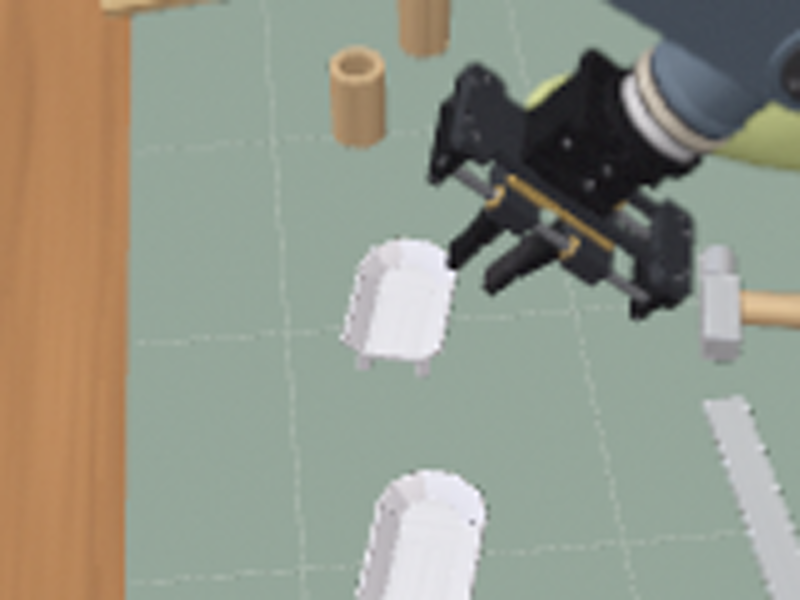

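Side crop: the open fingers at (455,265) and (490,290) line up with the far wall of cup 1 (405,300), and the body is clear of the hammer at (720,300). I'll advance and grip.

```bash
python3 -m crank '[[0,0,2.5,0,0,0,0.74],[0,0,2.5,0,0,0,0.74],[0,0,0,0,0,0,1],[0,0,0,0,0,0,1],[0,0,0,0,0,0,1]]' 35
python3 -m crank '[[0,-1.0,-1.0,0,0,0,1]]'
python3 - <<'E'
from h import *
st();
im=snap('side','s2')
u,v=262,165
cv2.imwrite('pics/s2c.png',cv2.resize(im[v-40:v+40,u-53:u+53,::-1],(636,480),interpolation=cv2.INTER_CUBIC))
E
```

```text
time: 3.78
position: [0.5406, 0.1838, 0.0813]
tool_rot: [0.74, 0.589, -0.202, -0.253]
ft_force: [1.4, 0.5, 7.4]
grip_width: 0.0046
grip_force: 34.6
time: 3.9
position: [0.5382, 0.1839, 0.0938]
tool_rot: [0.74, 0.589, -0.203, -0.253]
ft_force: [0.1, -1.0, -1.0]
grip_width: 0.0036
grip_force: 34.9
t 3.90 g [0.5076 0.1908 0.0536] z [-0.599  0.135 -0.79 ] y [ 0.769 -0.177 -0.614] w 0.0036 F 34.9 [ 0.1 -1.  -1. ] q [0.06 0.93 1.37 0.17 1.48 0.21]
```

View pics/s2c.png

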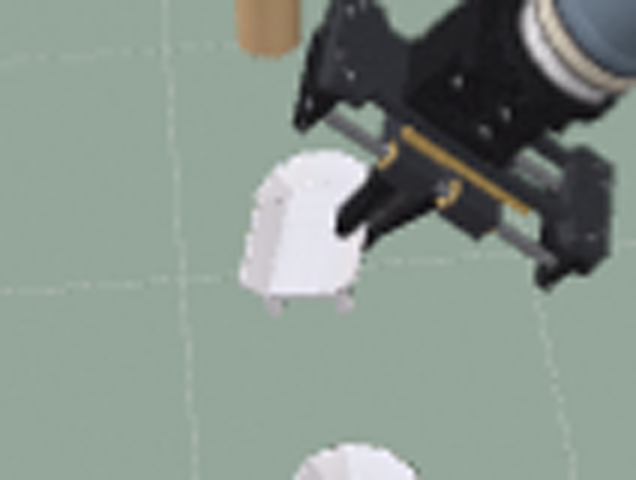

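The wall is gripped: the opening is 3.6 mm and the cup at (305,225) sits between the fingers. Next I'll lift it and roll it toward the robot.

```bash
python3 -m crank '[[0,-2.4,-2.4,0,0,0,1],[0,-2.2,-2.2,0,0,0,1],[0.2,-0.5,0,-0.14,-0.01,-0.08,1],[0.2,-0.5,0,-0.15,-0.01,-0.08,1],[0.2,-0.5,0,-0.14,-0.01,-0.08,1]]'>/dev/null
python3 -m crank '[[0.1,-0.5,0,-0.14,-0.02,-0.08,1],[0.2,-0.5,0,-0.14,-0.01,-0.08,1],[0.1,-0.4,0.1,-0.14,-0.01,-0.08,1],[0.1,-0.5,0.1,-0.14,-0.01,-0.08,1],[0,0,0,0,0,0,1]]'>/dev/null
python3 - <<'E'
from h import *
st(); e=np.array([.52,.2,.085]);plan([(e,18,20,1),(e-[0,0,.007],18,20,1)])
im=snap('side','s3')
u,v=262,165
cv2.imwrite('pics/s3c.png',cv2.resize(im[v-50:v+50,u-66:u+66,::-1],(660,500),interpolation=cv2.INTER_CUBIC))
E
```

```text
t 5.20 g [0.5127 0.2017 0.1156] z [ 0.324  0.11  -0.94 ] y [0.893 0.291 0.342] w 0.0038 F 34.9 [-0.4 -0.2 -0.9] q [ 0.14  0.56  1.98  0.25  0.27 -0.41]
0 [[-0.4,-0.4,3.1,0,0,0,1]]
1 [[0,-0.3,0.6,0,0,0,1]]
```

View pics/s3c.png

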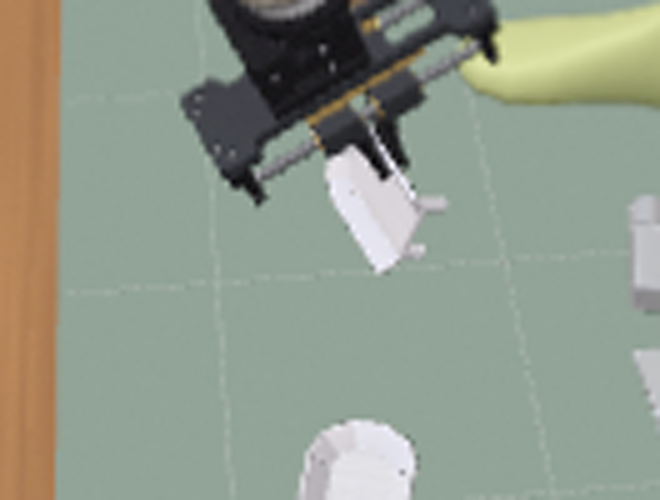

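The cup at (375,210) is on its side in the grip, lugs facing away at (430,205). Next I'll lower it to the bench.

```bash
python3 -m crank '[[-0.2,-0.2,1.5,0,0,0,1],[-0.2,-0.2,1.6,0,0,0,1],[0,-0.2,0.4,0,0,0,1]]' | grep -A3 ft_
python3 -m crank '[[0,-0.1,0.3,0,0,0,1],[0,0,0,0,0,0,1]]' | grep -A3 ft_
python3 -c "
from h import *
st()"
```

```text
ft_force: [0.5, 0.4, -1.1]
grip_width: 0.0034
grip_force: 34.9
ft_force: [-0.8, -0.3, -1.0]
grip_width: 0.0038
grip_force: 34.9
t 5.88 g [0.5238 0.2004 0.0782] z [ 0.329  0.111 -0.938] y [0.891 0.292 0.347] w 0.0038 F 34.9 [-0.8 -0.3 -1. ] q [ 0.13  0.65  1.98  0.38  0.18 -0.55]
```

```bash
for i in 1 2 3 4; do :; done
python3 -m crank '[[0,-0.1,0.3,0,0,0,1]]' | grep ft_
python3 -m crank '[[0,-0.1,0.3,0,0,0,1]]' | grep ft_
python3 -m crank '[[0,-0.1,0.3,0,0,0,1]]' | grep ft_
```

```text
ft_force: [0.9, 0.4, -1.1]
ft_force: [-0.0, -0.3, -0.6]
ft_force: [-3.3, 3.5, 11.8]
```

```bash
python3 -m crank '[[0,0,0,0,0,0,0.7],[0,0,0,0,0,0,0.7],[0,0,-3.5,0,0,0,0.7],[0,0,-4,0,0,0,0.7]]' | grep -A1 ft_
cat >> h.py <<'E'
def push(W,yaw,zt=.047,start=.055,end=-.04):
    r=np.array([np.cos(np.radians(yaw)),np.sin(np.radians(yaw)),0]);W=np.array([W[0],W[1],zt+.019])
    plan([(W+r*start+[0,0,.06],yaw,0,1),(W+r*start,yaw,0,1),(W+r*end,yaw,0,1),(W+r*(end+.08)+[0,0,.08],yaw,0,.5)],vmax=.05)
E
python3 - <<'E'
from h import *
st(); push((.531,.202),18)
im=snap('side','s4')
u,v=262,165
cv2.imwrite('pics/s4c.png',cv2.resize(im[v-50:v+50,u-66:u+66,::-1],(660,500),interpolation=cv2.INTER_CUBIC))
E
```

```text
ft_force: [0.4, -0.0, -0.2]
grip_width: 0.0251
t 6.75 g [0.4986 0.1918 0.1388] z [ 0.328  0.11  -0.938] y [0.892 0.292 0.346] w 0.0251 F 0.0 [ 0.4 -0.  -0.2] q [ 0.12  0.5   2.01  0.24  0.3  -0.42]
0 [[0,3.2,1.5,0.12,0,0,1],[0,3.4,1.1,0.12,0,0,1],[0,3.5,0.8,0.11,0,0,1]]
1 [[-0.1,0,3,0,0,0,1],[0,0,3,0,0,0,1]]
2 [[0.1,-4.8,0,0,0,0,1],[0,-4.7,-0.1,0,0,0,1]]
3 [[0,2.7,-2.6,0,0,0,0.5],[0,2.6,-2.7,0,0,0,0.5],[0,2.7,-2.6,0,0,0,0.5]]
```

View pics/s4c.png

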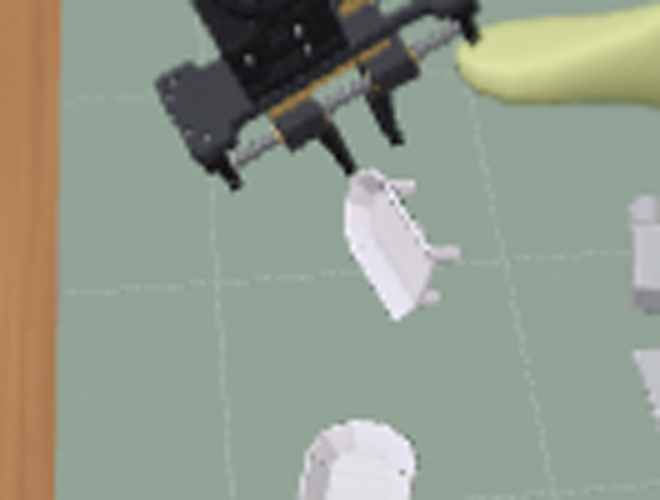

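Cup 1 at (390,245) is resting on its side, open toward the robot. Next I'll push its top toward the robot.

```bash
python3 -m crank '[[0,3.2,1.5,0.12,0,0,1],[0,3.4,1.1,0.12,0,0,1],[0,3.5,0.8,0.11,0,0,1],[-0.1,0,3,0,0,0,1],[0,0,3,0,0,0,1]]' | grep -A1 ft_
python3 -m crank '[[0.1,-2.4,0,0,0,0,1],[0,-2.4,0,0,0,0,1],[0,-2.4,0,0,0,0,1],[0,-2.3,-0.1,0,0,0,1]]' | grep -A1 ft_
python3 - <<'E'
from h import *
st(); flip(cups[2],3,(.52,-.01,.07))
im=snap('side','s5')
u,v=262,185
cv2.imwrite('pics/s5c.png',cv2.resize(im[v-60:v+60,u-80:u+80,::-1],(640,480),interpolation=cv2.INTER_CUBIC))
E
```

```text
ft_force: [-1.0, 0.1, 0.1]
grip_width: 0.0004
ft_force: [0.9, 3.6, 22.8]
grip_width: 0.0004
t 7.92 g [0.5009 0.1927 0.0704] z [ 0.022  0.009 -1.   ] y [0.95  0.31  0.024] w 0.0004 F 11.3 [ 0.9  3.6 22.8] q [ 0.16  0.67  1.8   0.01  0.64 -0.17]
0 [[-3.8,0,-0.9,0.11,0.03,0.09,0.6],[-3.9,0.3,-1,0.11,0.03,0.09,0.6],[-3.8,0.4,-1.1,0.11,0.03,0.09,0.6],[-3.8,0.6,-1.2,0.12,0.03,0.09,0.6],[-3.7,0.8,-1.3,0.11,0.03,0.09,0.6],[-3.7,1,-1.5,0.11,0.03,0.09,0.6]]
1 [[0,3.1,3.9,0,0,0,0.74]]
2 [[0,0,5,0,0,0,0.74]]
3 [[0,0,0,0,0,0,1]]
4 [[0,-2.9,-2.8,0,0,0,1],[0,-2.8,-2.9,0,0,0,1]]
5 [[0.2,-0.4,0,-0.15,-0.01,-0.04,1],[0.2,-0.5,0,-0.14,0,-0.04,1],[0.2,-0.4,0.1,-0.14,-0.01,-0.05,1],[0.1,-0.3,0.1,-0.15,-0.01,-0.04,1],[0.1,-0.4,0.1,-0.14,0,-0.05,1],[0.1,-0.5,0.2,-0.14,-0.01,-0.04,1],[0.1,-0.4,0.2,-0.15,-0.01,-0.04,1]]
6 [[0,-1.4,3.8,0,0,0,1]]
```

View pics/s5c.png

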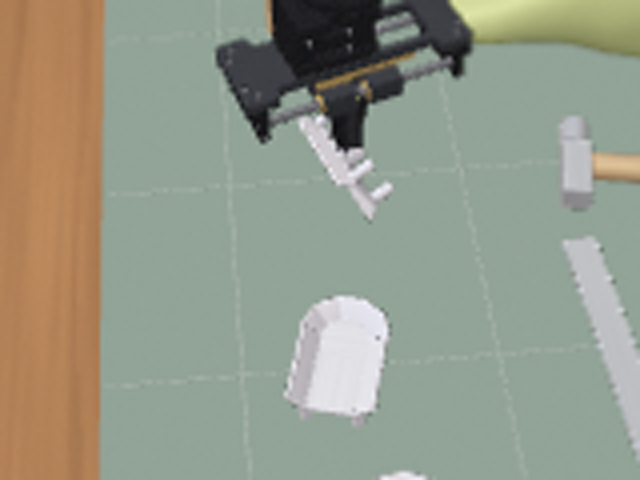

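The cup at (345,170) is about upright on its edge, with the tip pressing down on it (22 N). I'll raise the tool slightly and keep pushing.

```bash

python3 -m crank '[[0,-0.4,-0.7,0,0,0,1],[0,-1.5,-0.2,0,0,0,1],[0,-1.5,0,0,0,0,1]]' | grep -A1 ft_
python3 -m crank '[[0,-1.5,0,0,0,0,1],[0,-1.0,0,0,0,0,1],[0,0,0,0,0,0,1]]' | grep -A1 ft_
python3 - <<'E'
from h import *
st(); flip(cups[2],3,(.52,-.01,.07))
im=snap('side','s6')
u,v=262,185
cv2.imwrite('pics/s6c.png',cv2.resize(im[v-60:v+60,u-80:u+80,::-1],(640,480),interpolation=cv2.INTER_CUBIC))
E
```

```text
ft_force: [-0.2, 0.6, -0.0]
grip_width: 0.0007
ft_force: [0.2, 0.0, -0.5]
grip_width: 0.0001
t 8.72 g [0.4364 0.1718 0.075 ] z [ 0.002  0.003 -1.   ] y [0.95  0.312 0.003] w 0.0001 F 0.0 [ 0.2  0.  -0.5] q [ 0.13  0.62  1.96  0.01  0.56 -0.19]
0 [[-3.8,1.1,-0.9,0.11,0.03,0.09,0.6],[-3.8,1.3,-1,0.11,0.03,0.09,0.6],[-3.6,1.5,-1.2,0.1,0.03,0.09,0.6],[-3.5,1.7,-1.5,0.11,0.03,0.09,0.6],[-3.3,1.8,-1.7,0.11,0.03,0.09,0.6],[-3.2,1.9,-1.9,0.11,0.03,0.09,0.6]]
1 [[0,3.1,4,0,0,0,0.74]]
2 [[0,0,5,0,0,0,0.74]]
3 [[0,0,0,0,0,0,1]]
4 [[0,-2.9,-2.9,0,0,0,1],[0,-2.8,-2.8,0,0,0,1]]
5 [[0.2,-0.5,0,-0.15,0,-0.04,1],[0.2,-0.4,0,-0.14,-0.01,-0.05,1],[0.1,-0.4,0,-0.14,-0.01,-0.04,1],[0.2,-0.4,0.1,-0.15,0,-0.04,1],[0.1,-0.4,0.2,-0.14,-0.01,-0.05,1],[0.1,-0.4,0.2,-0.14,-0.01,-0.04,1],[0.1,-0.4,0.2,-0.15,0,-0.05,1]]
6 [[0,-1.4,3.8,0,0,0,1]]
```

View pics/s6c.png

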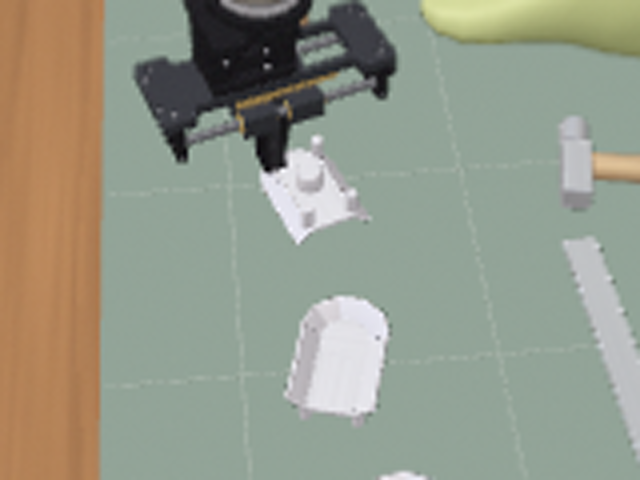

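Side crop: cup 1 at (310,195) lies underside-up with its boss at (310,175), so it is good. Now cup 2.

```bash

python3 -m crank '[[0,1,-3,0,0,0,0.8],[-3.5,1,-4,0.1,0.03,0.09,0.7],[-3.8,1.3,-1,0.11,0.03,0.09,0.7],[-3.6,1.5,-0.2,0.1,0.03,0.09,0.7],[-3.5,1.7,-0.5,0.11,0.03,0.09,0.7]]' 35 | grep -A1 ft_
python3 - <<'E'
from h import *
st(); flip(cups[2],3,(.52,-.01,.08))
E
```

```text
ft_force: [-0.3, 1.1, -0.9]
grip_width: 0.0256
t 9.40 g [0.5085 0.0449 0.1531] z [-0.414  0.065 -0.908] y [ 0.909 -0.035 -0.416] w 0.0256 F 0.0 [-0.3  1.1 -0.9] q [-0.14  0.67  1.52  0.01  1.38 -0.09]
0 [[-3.7,2.5,0.4,0.11,0.03,0.09,0.6],[-3.5,2.8,0,0.12,0.03,0.09,0.6]]
1 [[0,3.1,3.9,0,0,0,0.74]]
2 [[0,0,5,0,0,0,0.74]]
3 [[0,0,0,0,0,0,1]]
4 [[0,-2.8,-2.8,0,0,0,1],[0,-2.9,-2.8,0,0,0,1]]
5 [[0.2,-0.5,-0.2,-0.15,-0.01,-0.04,1],[0.2,-0.5,-0.1,-0.14,-0.01,-0.05,1],[0.1,-0.4,-0.1,-0.14,0,-0.04,1],[0.2,-0.5,0,-0.15,-0.01,-0.04,1],[0.1,-0.4,0,-0.14,-0.01,-0.05,1],[0.1,-0.4,0,-0.14,0,-0.04,1],[0.1,-0.4,0.1,-0.15,-0.01,-0.04,1]]
6 [[0,-1.4,3.8,0,0,0,1]]
```

```bash

python3 -m crank '[[-3.7,2.5,0.4,0.11,0.03,0.09,0.74],[-3.5,2.8,0,0.12,0.03,0.09,0.74],[0,1.5,2,0,0,0,0.74],[0,1.6,1.9,0,0,0,0.74],[0,0,0,0,0,0,0.74]]' | grep -A1 ft_
python3 - <<'E'
from h import *
st(); flip(cups[2],3,(.52,-.01,.08))
E
```

```text
ft_force: [0.5, 0.1, 0.9]
grip_width: 0.0225
t 10.03 g [ 0.5339 -0.0241  0.0759] z [-0.602  0.15  -0.785] y [ 0.762 -0.185 -0.62 ] w 0.0225 F 0.0 [0.5 0.1 0.9] q [-0.25  0.91  1.33 -0.    1.57 -0.01]
0 [[-0.1,-3,-4.3,-0.01,0,0,0.6]]
1 [[0,3.1,4,0,0,0,0.74]]
2 [[0,0,5,0,0,0,0.74]]
3 [[0,0,0,0,0,0,1]]
4 [[0,-2.9,-2.9,0,0,0,1],[0,-2.8,-2.8,0,0,0,1]]
5 [[0.2,-0.5,-0.2,-0.14,-0.01,-0.04,1],[0.2,-0.5,-0.1,-0.14,0,-0.04,1],[0.1,-0.5,-0.1,-0.15,-0.01,-0.05,1],[0.2,-0.4,0,-0.14,-0.01,-0.04,1],[0.1,-0.4,0,-0.14,-0.01,-0.04,1],[0.1,-0.4,0,-0.15,0,-0.05,1],[0.1,-0.4,0.1,-0.14,-0.01,-0.04,1]]
6 [[0,-1.4,3.8,0,0,0,1]]
```

```bash

python3 -m crank '[[-0.1,0.1,2.4,-0.01,0,0,0.74],[0,0,2.4,0,0,0,0.74],[0,0,0,0,0,0,1],[0,0,0,0,0,0,1],[0,0,0,0,0,0,1]]' 35| grep -A2 ft_
python3 -m crank '[[0,-1.5,-1.5,0,0,0,1],[0,-2.2,-2.2,0,0,0,1],[0,-2,-2,0,0,0,1]]' | grep -A2 ft_
python3 - <<'E'
from h import *
st();plan([((.515,-.01,.11),3,20,1),((.52,-.01,.078),3,20,1)])
E
```

```text
ft_force: [1.3, -0.1, 5.3]
grip_width: 0.0041
grip_force: 34.2
ft_force: [0.6, 0.4, -0.5]
grip_width: 0.0034
grip_force: 34.7
t 11.03 g [ 0.4978 -0.017   0.1208] z [-0.589  0.147 -0.795] y [ 0.772 -0.188 -0.607] w 0.0034 F 34.7 [ 0.6  0.4 -0.5] q [-0.26  0.81  1.44 -0.01  1.55 -0.01]
0 [[0.2,-0.5,0,-0.14,-0.01,-0.04,1],[0.1,-0.4,0.1,-0.14,0,-0.05,1],[0.2,-0.5,0.1,-0.15,-0.01,-0.04,1],[0.1,-0.4,0.2,-0.14,-0.01,-0.04,1],[0.2,-0.5,0.2,-0.14,0,-0.05,1],[0.1,-0.5,0.2,-0.14,-0.01,-0.04,1],[0.1,-0.5,0.3,-0.14,-0.01,-0.04,1]]
1 [[0,-0.6,3.1,0,0,0,1]]
```

```bash

python3 -m crank '[[0.2,-0.5,0,-0.14,-0.01,-0.04,1],[0.1,-0.4,0.1,-0.14,0,-0.05,1],[0.2,-0.5,0.1,-0.15,-0.01,-0.04,1],[0.1,-0.4,0.2,-0.14,-0.01,-0.04,1],[0.2,-0.5,0.2,-0.14,0,-0.05,1]]' >/dev/null
python3 -m crank '[[0.1,-0.5,0.2,-0.14,-0.01,-0.04,1],[0.1,-0.5,0.3,-0.14,-0.01,-0.04,1],[0,-0.3,1.5,0,0,0,1],[0,-0.3,1.6,0,0,0,1],[0,0,0,0,0,0,1]]' | grep -A2 ft_
python3 - <<'E'
from h import *
st();plan([((.52,-.01,.076),3,20,1)])
E
```

```text
ft_force: [0.0, 0.1, -1.5]
grip_width: 0.0034
grip_force: 34.7
t 12.28 g [ 0.5193 -0.0045  0.0768] z [ 0.298  0.037 -0.954] y [0.954 0.035 0.299] w 0.0034 F 34.7 [ 0.   0.1 -1.5] q [-0.29  0.62  2.05  0.57  0.23 -0.88]
0 [[-0.5,-0.2,0.1,-0.05,-0.02,-0.01,1]]
```

```bash

python3 -m crank '[[0,-0.1,0.4,-0.03,0,0,1]]' | grep ft_
python3 -m crank '[[0,-0.1,0.3,0,0,0,1]]' | grep ft_
python3 -c "
from h import *
st()"
```

```text
ft_force: [0.6, 0.5, -1.1]
ft_force: [-3.1, 6.4, 27.6]
t 12.53 g [ 0.522  -0.0036  0.072 ] z [ 0.33   0.039 -0.943] y [0.943 0.034 0.331] w 0.0035 F 35.0 [-3.1  6.4 27.6] q [-0.3   0.64  2.07  0.83  0.18 -1.14]
```

```bash
python3 -m crank '[[0,0,-0.1,0,0,0,0.7],[0,0,0,0,0,0,0.7],[0,0,-3.5,0,0,0,0.7],[0,0,-4,0,0,0,0.7]]' | grep -A1 ft_
python3 - <<'E'
from h import *
st(); push((.528,-.003),3,zt=.052,end=-.035)
E
```

```text
ft_force: [0.6, 0.4, 0.1]
grip_width: 0.0252
t 13.03 g [ 0.4957 -0.0074  0.1418] z [ 0.324  0.037 -0.945] y [0.945 0.034 0.326] w 0.0252 F 0.0 [0.6 0.4 0.1] q [-0.32  0.46  2.08  0.45  0.32 -0.77]
0 [[0.1,3.2,1.3,0.11,-0.01,0,1],[0.2,3.3,1.1,0.11,-0.01,-0.01,1],[0.1,3.5,0.7,0.11,0,0,1]]
1 [[0,-0.1,3,0,0,0,1],[0,0,3,0,0,0,1]]
2 [[0,-4.5,0,0,0,0,1],[0,-4.5,0,0,0,0,1]]
3 [[0,2.7,-2.7,0,0,0,0.5],[0,2.7,-2.7,0,0,0,0.5],[0,2.7,-2.6,0,0,0,0.5]]
```

```bash
python3 -m crank '[[0.1,3.2,1.3,0.11,-0.01,0,1],[0.2,3.3,1.1,0.11,-0.01,-0.01,1],[0.1,3.5,0.7,0.11,0,0,1],[0,-0.1,3,0,0,0,1],[0,0,3,0,0,0,1]]' | grep -A1 ft_
python3 -m crank '[[0,-2.4,0,0,0,0,1],[0,-2.3,0,0,0,0,1],[0,-2,-0.2,0,0,0,1],[0,-1.6,-0.4,0,0,0,1]]' | grep -A1 ft_
python3 -m crank '[[0,-1.5,-0.3,0,0,0,1],[0,-1.5,0,0,0,0,1],[0,-1.5,0,0,0,0,1],[0,-1.0,0,0,0,0,1]]' | grep -A1 ft_
python3 -m crank '[[0,0.5,-5,0,0,0,0.7]]' >/dev/null
python3 - <<'E'
from h import *
snap('side','s7');snap('top','t7')
st(); flip(cups[3],-15,(.54,-.15,.08))
im=cv2.imread('pics/s7.png')
p=pix('side',[cw(cups[2],0,0,.02),[.44,0,.03],[.44,.19,.03]]);print(p)
E
```

```text
ft_force: [-0.2, 1.0, -1.9]
grip_width: 0.0005
ft_force: [-0.0, -0.3, -0.2]
grip_width: 0.0004
ft_force: [-0.2, -0.4, -0.1]
grip_width: 0.0002
t 14.88 g [ 0.4489 -0.0063  0.1305] z [ 0.03   0.01  -0.999] y [0.998 0.054 0.031] w 0.0113 F 0.0 [ 0.5  0.3 -0.7] q [-0.28  0.48  1.99  0.03  0.64 -0.35]
0 [[-3.2,3,0.2,0.14,-0.01,-0.02,0.6],[-3.2,3,-0.2,0.14,-0.01,-0.02,0.6],[-3.3,2.8,-0.4,0.14,-0.01,-0.02,0.6],[-3.3,2.7,-0.7,0.13,-0.01,-0.03,0.6],[-3.4,2.5,-0.8,0.14,0,-0.02,0.6]]
1 [[0,3,3.9,0,0,0,0.74]]
2 [[0,0,5,0,0,0,0.74]]
3 [[0,0,0,0,0,0,1]]
4 [[0,-2.8,-2.8,0,0,0,1],[0,-2.9,-2.9,0,0,0,1]]
5 [[0.2,-0.6,-0.1,-0.14,0.01,0.07,1],[0.2,-0.6,0,-0.14,0.01,0.06,1],[0.3,-0.7,0,-0.14,0.01,0.06,1],[0.2,-0.6,0,-0.15,0.01,0.06,1],[0.2,-0.7,0,-0.14,0.01,0.07,1],[0.3,-0.6,0,-0.14,0.01,0.06,1],[0.2,-0.7,0,-0.14,0.01,0.06,1]]
6 [[0,-1.4,3.8,0,0,0,1]]
[[265.76717456 214.99516403]
 [254.68299481 212.04946313]
 [250.31265156 166.75848101]]
```

```bash
python3 - <<'E'
from h import *
g=cv2.cvtColor(cv2.imread('pics/s7.png'),cv2.COLOR_BGR2GRAY)[190:235,230:285]
for r in g: print(''.join(' .:-=+*#%@'[min(9,int(v)//26)] for v in r))
E
```

```text
-------===+=+...........=+.....:===++******************
==++********+...........=+.. ..************************
*************..:-==-.  .-*....:************************
********************- ..=*....-************************
********************+ ..-*....+************************
*********************: .:*....*************************
*********************-..:*:...*************************
*********************- .:*-...*************************
*********************=..:*-...*************************
********************** ..++...*************************
********************** .=+*+*+*************************
**********************+********************************
*************************************#%#***************
**********************************+**%%%+**************
************************#%%#####%##**#%#***************
************************%%%##%%%%%%%##*****************
*************************#*#%%%%%%%%%#*****************
***********************##**#%%%%%%%%%#*****************
**********************#%#**%%%%%%%%%%%%+***************
**********************%%#*#%%%%%#%%%
[... 719 characters left out ...]
%%%%%%%%%%%%%%%%%***********
***********************#%@%%%%%%%%%%%%%%#**#***********
************************%@%%%##%%%%%%%%%#**************
***********************+%%%#**#%%%%%%%%%%**************
************************%%%#***%%%%%%%%%%%%************
************************%%%%**%%%%%%%%%######*#********
************************#%@%#%%%####*********#*********
************************#%@%@#***************+*********
*************************%@#***************************
************************+#*****************************
*************************+*****************************
*******************************************************
*******************************************************
```

Cup 2 is over too: its lugs stick up in the patch. Now cup 3.

```bash

python3 -m crank '[[-3.2,3,0,0.14,-0.01,-0.02,0.7],[-3.2,3,-0.2,0.14,-0.01,-0.02,0.7],[-3.3,2.8,-0.4,0.14,-0.01,-0.02,0.7],[-3.3,2.7,-0.7,0.13,-0.01,-0.03,0.7],[-3.4,2.5,-0.8,0.14,0,-0.02,0.74]]' | grep -A1 ft_
python3 -c "
from h import *
st(); flip(cups[3],-15,(.54,-.15,.08))"
```

```text
ft_force: [0.4, -0.3, -0.0]
grip_width: 0.0236
t 15.50 g [ 0.5717 -0.1616  0.1245] z [-0.614 -0.096 -0.784] y [ 0.772  0.135 -0.621] w 0.0236 F 0.0 [ 0.4 -0.3 -0. ] q [-0.32  0.91  1.17 -0.29  1.68 -0.43]
0 [[0,-0.1,-0.4,-0.01,-0.01,0.01,0.6]]
1 [[0,3.1,4,0,0,0,0.74]]
2 [[0.1,0,5,0,0,0,0.74]]
3 [[0,0,0,0,0,0,1]]
4 [[-0.1,-2.9,-2.9,0,0,0,1],[0,-2.8,-2.8,0,0,0,1]]
5 [[0.2,-0.7,-0.1,-0.14,0.01,0.06,1],[0.3,-0.6,0,-0.14,0.01,0.06,1],[0.2,-0.6,0,-0.14,0.01,0.07,1],[0.2,-0.7,0,-0.15,0.01,0.06,1],[0.2,-0.6,0,-0.14,0.01,0.06,1],[0.3,-0.7,0,-0.14,0.01,0.07,1],[0.2,-0.7,0,-0.14,0.01,0.06,1]]
6 [[0,-1.3,3.8,0,0,0,1]]
```

```bash

python3 -m crank '[[0,1.5,1.8,-0.01,-0.01,0.01,0.74],[0,1.5,1.8,0,0,0,0.74]]' >/dev/null
python3 -m crank '[[0,0,2.5,0,0,0,0.74],[0.1,0,2.5,0,0,0,0.74],[0,0,0,0,0,0,1],[0,0,0,0,0,0,1],[0,0,0,0,0,0,1]]' 35| grep -A2 ft_
python3 -m crank '[[0,-1.5,-1.5,0,0,0,1],[0,-2.2,-2.2,0,0,0,1],[0,-2,-2,0,0,0,1]]' | grep -A2 ft_
python3 - <<'E'
from h import *
st();plan([((.54,-.15,.11),-15,20,1),((.54,-.15,.078),-15,20,1)])
E
```

```text
ft_force: [0.2, 0.6, 5.3]
grip_width: 0.0047
grip_force: 34.2
ft_force: [0.6, 1.3, -0.9]
grip_width: 0.0038
grip_force: 34.9
t 16.75 g [ 0.5331 -0.1663  0.1204] z [-0.599 -0.105 -0.794] y [ 0.784  0.126 -0.608] w 0.0038 F 34.9 [ 0.6  1.3 -0.9] q [-0.35  0.86  1.3  -0.31  1.58 -0.42]
0 [[0.2,-0.5,0.1,-0.14,0.01,0.06,1],[0.2,-0.6,0.1,-0.14,0.01,0.07,1],[0.2,-0.5,0.1,-0.14,0.01,0.06,1],[0.2,-0.6,0.2,-0.14,0.01,0.06,1],[0.2,-0.6,0.2,-0.14,0.01,0.06,1],[0.2,-0.7,0.2,-0.14,0.01,0.07,1],[0.2,-0.7,0.2,-0.14,0.02,0.06,1]]
1 [[0,-1.1,3,0,0,0,1]]
```

```bash

python3 -m crank '[[0.2,-0.5,0.1,-0.14,0.01,0.06,1],[0.2,-0.6,0.1,-0.14,0.01,0.07,1],[0.2,-0.5,0.1,-0.14,0.01,0.06,1],[0.2,-0.6,0.2,-0.14,0.01,0.06,1],[0.2,-0.6,0.2,-0.14,0.01,0.06,1]]' >/dev/null
python3 -m crank '[[0.2,-0.7,0.2,-0.14,0.01,0.07,1],[0.2,-0.7,0.2,-0.14,0.02,0.06,1],[0,-0.5,1.5,0,0,0,1],[0,-0.6,1.4,0,0,0,1],[0,0,0,0,0,0,1]]' | grep -A2 ft_
python3 -m crank '[[0,-0.1,0.3,0,0,0,1]]' | grep ft_
python3 -c "
from h import *
st();plan([((.54,-.15,.073),-15,20,1)])"
```

```text
ft_force: [0.2, 0.4, -1.5]
grip_width: 0.0036
grip_force: 34.9
ft_force: [0.3, -0.1, -0.5]
t 18.12 g [ 0.5394 -0.1502  0.0746] z [ 0.327 -0.084 -0.941] y [ 0.909 -0.243  0.337] w 0.0033 F 34.9 [ 0.3 -0.1 -0.5] q [-0.52  0.65  1.98  0.46  0.2  -0.69]
0 [[0.1,0,0.2,-0.01,0,0,1]]
```

```bash

python3 -m crank '[[0,-0.1,0.3,0,0,0,1]]' | grep ft_
python3 -m crank '[[0,-0.1,0.2,0,0,0,1]]' | grep ft_
python3 -c "
from h import *
st()"
```

```text
ft_force: [-0.8, 1.0, 4.9]
ft_force: [-3.9, 3.8, 24.5]
t 18.38 g [ 0.54   -0.1504  0.0703] z [ 0.329 -0.085 -0.94 ] y [ 0.908 -0.243  0.34 ] w 0.0037 F 35.0 [-3.9  3.8 24.5] q [-0.52  0.66  1.98  0.49  0.19 -0.73]
```

```bash
python3 -m crank '[[0,0,-0.1,0,0,0,0.7],[0,0,0,0,0,0,0.7],[0,0,-3.5,0,0,0,0.7],[0,0,-4,0,0,0,0.7]]' | grep -A1 ft_
python3 - <<'E'
from h import *
st(); push((.546,-.152),-15,zt=.052,end=-.035)
E
```

```text
ft_force: [0.1, 0.2, -0.1]
grip_width: 0.0252
t 18.88 g [ 0.513  -0.1434  0.1394] z [ 0.322 -0.082 -0.943] y [ 0.911 -0.245  0.332] w 0.0252 F 0.0 [ 0.1  0.2 -0.1] q [-0.53  0.49  2.    0.29  0.33 -0.53]
0 [[0,3.3,1.3,0.11,0,0,1],[0,3.4,1,0.12,0,0,1],[0,3.5,0.6,0.11,0,0,1]]
1 [[0,0,3,0,0,0,1],[0,0,3,0,0,0,1]]
2 [[0,-4.5,0,0,0,0,1],[0,-4.5,0,0,0,0,1]]
3 [[0,2.7,-2.7,0,0,0,0.5],[0,2.6,-2.6,0,0,0,0.5],[0,2.7,-2.7,0,0,0,0.5]]
```

Then I'll lift clear toward the left-back, so both cameras see the cups.

```bash
python3 -m crank '[[0,3.3,1.3,0.11,0,0,1],[0,3.4,1,0.12,0,0,1],[0,3.5,0.6,0.11,0,0,1],[0,0,3,0,0,0,1],[0,0,3,0,0,0,1]]' | grep -A1 ft_
python3 -m crank '[[0,-2.4,0,0,0,0,1],[0,-2.3,0,0,0,0,1],[0,-2,-0.2,0,0,0,1],[0,-1.6,-0.4,0,0,0,1]]' | grep -A1 ft_
python3 -m crank '[[0,-1.5,-0.3,0,0,0,1],[0,-1.5,0,0,0,0,1],[0,-1.5,0,0,0,0,1],[0,-1.0,0,0,0,0,1]]' | grep -A1 ft_
python3 -m crank '[[0,2,-6,0,0,0,0.5],[0,4,-4,0,0,0,0.2],[0,4,-3,0,0,0,0],[0,4,0,0,0,0,0],[0,4,0,0,0,0,0]]' | grep -A1 ft_
python3 - <<'E'
from h import *
st();a=snap('side','s8');b=snap('top','t8')
p=pix('top',[[.45,.19,.03],[.45,0,.03],[.45,-.13,.03]]);print(p)
x0,y0=180,140
A=cv2.resize(b[150:210,180:330,::-1],(750,300),interpolation=cv2.INTER_CUBIC)
p=pix('side',[[.45,.19,.03],[.45,0,.03],[.45,-.13,.03]]);print(p)
u=int(p[:,0].min())-25;v=int(p[:,1].min())-25
h=int(p[:,1].max())+35-v
B=np.rot90(a[v:v+h,u:u+80,::-1])
f=min(750/B.shape[1],300/B.shape[0]);print(u,v,h,B.shape,f)
B=cv2.resize(np.ascontiguousarray(B),None,fx=f,fy=f,interpolation=cv2.INTER_CUBIC)
B=cv2.copyMakeBorder(B,0,0,0,750-B.shape[1],cv2.BORDER_CONSTANT)
cv2.imwrite('pics/c8.png',np.vstack([A,B]))
E
```

```text
ft_force: [-0.0, 0.4, 0.1]
grip_width: 0.0003
ft_force: [-0.4, 0.2, 0.1]
grip_width: 0.0004
ft_force: [0.2, 0.6, 0.1]
grip_width: 0.0004
ft_force: [-0.7, 0.2, -0.2]
grip_width: 0.0428
t 21.12 g [ 0.6414 -0.1779  0.2104] z [ 0.003  0.003 -1.   ] y [ 0.966 -0.258  0.003] w 0.0428 F 0.0 [-0.7  0.2 -0.2] q [-0.44  0.61  1.36  0.    1.17 -0.18]
[[211.80304792 193.34874579]
 [269.35265856 192.9352582 ]
 [308.79624363 192.65556862]]
[[253.26861619 166.53539169]
 [257.97127431 211.78414416]
 [261.84903631 248.99136915]]
228 141 142 (80, 142, 3) 3.75
```

View pics/c8.png

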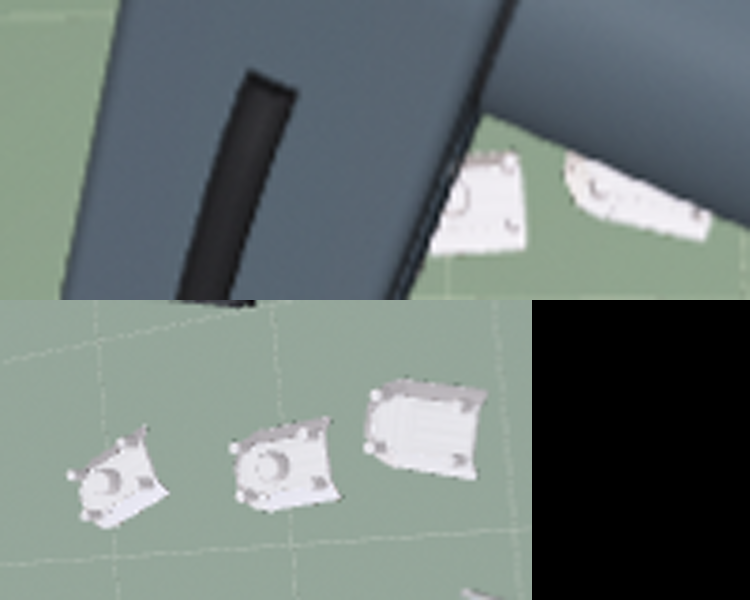

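Upper strip, top view: cups 2 and 3, partly hidden by the arm. Lower strip, side view: cups 1 and 2 have bosses at (105,475) and (272,460). Cup 3 at (425,430) has a bare underside, with lugs near (376,396), (371,447), (467,404) and (460,460). Cup 3 is the reject.

```bash
cat >> h.py <<'E'
def s8(p): p=np.array(p,float); return np.c_[228+79-(p[:,1]-300)/3.75,141+p[:,0]/3.75]
E
python3 - <<'E'
from h import *
l=world('side',s8([(376,396),(371,447),(468,401),(461,457)]),.0335);print('lugs',l.round(4))
for a,b in((0,1),(2,3),(0,2),(1,3)):
  d=l[a]-l[b];print(a,b,np.linalg.norm(d).round(4),np.degrees(np.arctan2(d[1],d[0])).round(1))
r=world('side',s8([(487,392),(476,478)]),.002);print('rim',r.round(4),np.linalg.norm(r[0]-r[1]),np.degrees(np.arctan2(*(r[0]-r[1])[[1,0]])))
print('boss',world('side',s8([(107,475),(272,460)]),.0315).round(4))
print('boss top cam',world('top',[[180+455/5-.4,150+197/5-.4]],.0315).round(4))
E
```

```text
lugs [[ 0.5073 -0.1125  0.0335]
 [ 0.4694 -0.1042  0.0335]
 [ 0.4941 -0.1889  0.0335]
 [ 0.4545 -0.1793  0.0335]]
0 1 0.0388 -12.2
2 3 0.0407 -13.6
0 2 0.0775 80.2
1 3 0.0765 78.8
rim [[ 0.5017 -0.1888  0.002 ]
 [ 0.4392 -0.1736  0.002 ]] 0.06433175037370704 -13.671929391885765
boss [[ 0.4724  0.1723  0.0315]
 [ 0.4685 -0.0095  0.0315]]
boss top cam [[ 0.4629 -0.0043  0.0315]]
```

```bash
python3 - <<'E'
from h import *
g=np.array([.4875,-.107,.035])
plan([(g+[0,0,.1],-12.5,0,0),(g,-12.5,0,0),(g,-12.5,0,.5),(g+[0,0,.13],-12.5,0,.5),((.473,-.354,.16),-8,0,.5),((.473,-.354,.05),-8,0,.5)])
E
```

```text
0 [[0.7,-4.2,1.8,0,0,-0.01,0],[0.8,-4.3,1.9,0,0,-0.01,0],[0.8,-4.2,1.8,0,0,-0.01,0],[0.9,-4.2,1.9,0.01,0,-0.01,0]]
1 [[0,0,5,0,0,0,0],[-0.1,0,5,0,0,0,0]]
2 [[0,0,0,0,0,0,0.5]]
3 [[0.1,0,-4.4,0,0,0,0.5],[0,0,-4.3,0,0,0,0.5],[0,0,-4.3,0,0,0,0.5]]
4 [[-4.9,0.8,0,0,0,-0.02,0.5],[-4.9,0.7,0.1,0,0,-0.01,0.5],[-4.9,0.6,0.1,0,0,-0.02,0.5],[-4.9,0.6,0.1,0,0,-0.02,0.5],[-4.9,0.4,0.1,0,0,-0.01,0.5]]
5 [[-0.1,0,5.5,0,0,0,0.5],[0,0,5.5,0,0,0,0.5]]
```

```bash
python3 -m crank '[[0.7,-4.2,1.8,0,0,-0.01,0],[0.8,-4.3,1.9,0,0,-0.01,0],[0.8,-4.2,1.8,0,0,-0.01,0],[0.9,-4.2,1.9,0.01,0,-0.01,0],[0,0,2,0,0,0,0]]' | grep -A1 ft_
python3 - <<'E'
from h import *
st();b=snap('top','t9')
g=np.array([.4875,-.107,.035]);plan([(g+[0,0,.03],-12.5,0,0),(g,-12.5,0,0)])
E
```

```text
ft_force: [-0.4, -0.5, 0.8]
grip_width: 0.0863
t 21.85 g [ 0.4783 -0.1022  0.115 ] z [-0.014  0.009 -1.   ] y [ 0.976 -0.218 -0.015] w 0.0863 F 0.0 [-0.4 -0.5  0.8] q [-0.44  0.56  1.87  0.    0.73 -0.22]
0 [[-0.2,0.9,4.8,-0.02,-0.01,0,0]]
1 [[0,0,3,0,0,0,0]]
```

```bash
python3 -m crank '[[-0.1,0.5,3,-0.01,0,0,0],[0,0,0,0,0,0,0]]' | grep -A1 ft_
python3 -c "
from h import *
st();g=np.array([.4875,-.107,.035]);plan([(g,-12.5,0,0)])"
```

```text
ft_force: [0.3, 1.0, -0.2]
grip_width: 0.0874
t 22.15 g [ 0.4872 -0.1065  0.0846] z [-0.001  0.005 -1.   ] y [ 0.976 -0.219 -0.002] w 0.0874 F 0.0 [ 0.3  1.  -0.2] q [-0.44  0.62  1.87  0.01  0.65 -0.23]
0 [[0,0,5,0,0,0,0]]
```

```bash
python3 -m crank '[[0,0,2.5,0,0,0,0],[0,0,2.5,0,0,0,0],[0,0,0,0,0,0,0.6],[0,0,0,0,0,0,0.6],[0,0,0,0,0,0,0.6]]' 40| grep -A2 ft_
python3 -m crank '[[0,0,-1,0,0,0,0.6],[0,0,-4,0,0,0,0.6],[0,0,-4,0,0,0,0.6],[0,0,-4,0,0,0,0.6]]' | grep -A2 ft_
python3 - <<'E'
from h import *
st();plan([((.473,-.354,.16),-8,0,.6),((.473,-.354,.05),-8,0,.6)])
a=snap('side','s10')
g=cv2.cvtColor(a,cv2.COLOR_RGB2GRAY);p=pix('side',[[.48,-.13,.13]])[0].astype(int);print(p)
for r in g[p[1]-15:p[1]+25,p[0]-30:p[0]+30]: print(''.join(' .:-=+*#%@'[min(9,int(v)//26)] for v in r))
E
```

```text
ft_force: [-1.5, 0.2, -0.1]
grip_width: 0.065
grip_force: 0.0
ft_force: [0.7, 0.1, -0.1]
grip_width: 0.0359
grip_force: 0.0
t 23.27 g [ 0.488  -0.107   0.1679] z [ 0.003  0.003 -1.   ] y [ 0.976 -0.219  0.002] w 0.0359 F 0.0 [ 0.7  0.1 -0.1] q [-0.44  0.47  1.82  0.01  0.85 -0.23]
0 [[-4.9,0.8,0.1,0,0,-0.02,0.6],[-4.9,0.7,0.2,0,0,-0.01,0.6],[-4.9,0.6,0.1,0,0,-0.02,0.6],[-4.9,0.6,0.2,0,0,-0.01,0.6],[-4.9,0.5,0.1,0,0,-0.02,0.6]]
1 [[0,0,5.5,0,0,0,0.6],[-0.1,-0.1,5.5,0,0,0,0.6]]
[272 228]
*********%%%%%%%%%%%%%+...:#***#********+.. .+******++******
**********@%%%%%%%#%%%# ..:##***********+.. :***************
**********%%%%%%%%####* ..-%#***+*******-...=***************
**********#%%%%#%%##*** ..=%%***********-. .+***************
**********#%%%%%%%%#*** ..=%%***#*******-...+***************
**********#%%%%%%%%%%%%..:*%%***********-. :****************
***********%%%%%%%%%%%%#%%%%%#***+******:..:****************
***********@%%%@%%%%%%%%%%%%%%%#********+:.:****************
***********%%%%%%%%%%%%%%%%%%%%%**********+*****************
***********#%%%%%%%%%%%%%%%%%%%%****************************
[... 1130 characters left out ...]
%%%%%%#%%%%******************
**********************+%#**#%%%%%%%%%%###*******************
**********************%%%**#%%%%%%%%%%#****+****************
*********************#%%%%%%%%%%%%%%%%%*********************
*********************%%%%%%%%%%%%%%%%%%#***#****************
********************#%%%%%%%%%%%%%%%%%%%********************
*********************@%%%%%%%%%%%%%%%%%%#*******************
********************+%%%%%%%%%%%%%%%%%%%#*#*****************
********************#%%%%%%%%%%%%%%%%%%%##*##***************
********************#%%%%%%%%%%%%%%%%%%####*****************
********************%%%%@%%%%%%%%%%%%%%####*+***************
********************%%%%%%%%%%%%%%%%%%%#####****************
```

Closing was too slow before the lift, and nothing was touched. I'll repeat with more closing time.

```bash
python3 -m crank '[[0,0,4,0,0,0,0.2],[0,0,4,0,0,0,0.2],[0,0,0,0,0,0,0.2],[0,0,0,0,0,0,0.2]]' | grep -A2 ft_
python3 -m crank '[[0,0,2.6,0,0,0,0.2],[0,0,2.6,0,0,0,0.2],[0,0,0,0,0,0,0.6],[0,0,0,0,0,0,0.6],[0,0,0,0,0,0,0.6]]' 40| grep -A2 ft_
python3 -m crank '[[0,0,0,0,0,0,0.6],[0,0,0,0,0,0,0.6]]' | grep -A2 ft_
python3 -c "
from h import *
st()"
```

```text
ft_force: [-0.7, 0.6, -0.0]
grip_width: 0.0653
grip_force: 0.0
ft_force: [0.5, 0.8, 3.2]
grip_width: 0.0485
grip_force: 40.0
ft_force: [-1.0, 0.2, 7.3]
grip_width: 0.0481
grip_force: 40.0
t 24.70 g [ 0.4892 -0.107   0.035 ] z [ 0.004  0.003 -1.   ] y [ 0.976 -0.219  0.004] w 0.0481 F 40.0 [-1.   0.2  7.3] q [-0.44  0.72  1.89  0.01  0.53 -0.23]
```

```bash
python3 -m crank '[[0,0,-2,0,0,0,0.6],[0,0,-3.5,0,0,0,0.6],[0,0,-3.5,0,0,0,0.6],[0,0,-3.5,0,0,0,0.6],[0,0,0,0,0,0,0.6]]' | grep -A2 ft_
python3 - <<'E'
from h import *
st();plan([((.473,-.354,.16),-8,0,.6),((.473,-.354,.055),-8,0,.6)],vmax=.05)
E
```

```text
ft_force: [0.4, -0.0, -1.2]
grip_width: 0.0485
grip_force: 40.0
t 25.32 g [ 0.4898 -0.1078  0.1612] z [ 0.008  0.001 -1.   ] y [ 0.976 -0.219  0.008] w 0.0485 F 40.0 [ 0.4 -0.  -1.2] q [-0.44  0.48  1.82  0.01  0.83 -0.23]
0 [[-4.9,0.8,0,0,0,-0.02,0.6],[-4.9,0.6,0,0,0,-0.01,0.6],[-4.9,0.6,0.1,0,0,-0.02,0.6],[-4.9,0.5,0,0.01,0,-0.01,0.6],[-4.9,0.5,0,0,0,-0.02,0.6]]
1 [[0,0,3.5,0,0,0,0.6],[0,0,3.5,0,0,0,0.6],[0,0,3.5,0,0,0,0.6]]
```

```bash
python3 -m crank '[[-4.9,0.8,0,0,0,-0.02,0.6],[-4.9,0.6,0,0,0,-0.01,0.6],[-4.9,0.6,0.1,0,0,-0.02,0.6],[-4.9,0.5,0,0.01,0,-0.01,0.6],[-4.9,0.5,0,0,0,-0.02,0.6]]' | grep -A2 ft_
python3 -c "
from h import *
st()"
python3 -m crank '[[0,0,3.5,0,0,0,0.6],[0,0,3.5,0,0,0,0.6],[0,0,3,0,0,0,0.6],[0,0,0,0,0,0,0.6]]' | grep -A2 ft_
python3 -c "
from h import *
st()"
```

```text
ft_force: [0.4, 0.0, -0.8]
grip_width: 0.0486
grip_force: 40.0
t 25.95 g [ 0.4702 -0.3542  0.1549] z [-0.01   0.008 -1.   ] y [ 0.99  -0.14  -0.011] w 0.0486 F 40.0 [ 0.4  0.  -0.8] q [-0.83  0.59  1.6  -0.    0.96 -0.69]
ft_force: [0.2, 0.5, -1.1]
grip_width: 0.0488
grip_force: 40.0
t 26.45 g [ 0.4681 -0.3506  0.0531] z [-0.014  0.012 -1.   ] y [ 0.99  -0.14  -0.015] w 0.0488 F 40.0 [ 0.2  0.5 -1.1] q [-0.83  0.75  1.65 -0.    0.76 -0.69]
```

```bash
python3 -m crank '[[0,0,1,0,0,0,0.6],[0,0,0,0,0,0,0.2],[0,0,0,0,0,0,0.2],[0,0,0,0,0,0,0.2]]' | grep -A2 ft_
python3 -m crank '[[0,0,-4,0,0,0,0.2],[0,0,-5,0,0,0,0.2],[2,0,-5,0,0,0,0.2],[5,0,-2,0,0,0,0.2],[5.5,0.5,0,0,0,0,0.2]]' | grep -A2 ft_
python3 - <<'E'
from h import *
st();a=snap('side','s11');g=cv2.cvtColor(a,cv2.COLOR_RGB2GRAY)
p=pix('side',[[.468,-.38,.03]])[0].astype(int);print(p)
hsv=cv2.cvtColor(a,cv2.COLOR_RGB2HSV)
m=(hsv[:,:,1]<60)&(hsv[:,:,2]>150)
for y in range(p[1]-26,p[1]+26,2): print(''.join('#' if m[y,x] else '.' for x in range(p[0]-45,p[0]+45)))
E
```

```text
ft_force: [-0.3, 0.4, 0.2]
grip_width: 0.067
grip_force: 0.0
ft_force: [0.9, 0.3, 0.9]
grip_width: 0.0694
grip_force: 0.0
t 27.57 g [ 0.4953 -0.2308  0.2102] z [-0.002  0.001 -1.   ] y [ 0.99  -0.142 -0.002] w 0.0694 F 0.0 [0.9 0.3 0.9] q [-0.64  0.46  1.66 -0.    1.02 -0.5 ]
[278 338]
.........................................................................................#
.........................................................................................#
..........................................................................................
..........................................................................................
.........................................##########.......................................
......................................###############.....................................
...................................#####################..................................
..................................########################................................
.................................#########################...........................
[... 852 characters left out ...]
....############################...............................
###............................############################...............................
###............................############################...............................
###............................############################...............................
####...........................############################...............................
####..........................#############################...............................
####..........................####........#################...............................
#####.....................................................................................
```

Cup 3 is in the crate. Now I'll fit silhouettes in both views for the heel and cups 1 and 2.

```bash
cat > fit.py <<'E'
from h import *
from scipy.optimize import minimize
def poly(parts,n,S=4):
    im=np.zeros((384*S,512*S),np.uint8)
    for P in parts:
        q=(pix(n,P)+.5)*S; cv2.fillConvexPoly(im,cv2.convexHull(q.astype(np.float32)).astype(np.int32),1)
    return cv2.resize(im.astype(np.float32),(512,384),interpolation=cv2.INTER_AREA)
th=np.linspace(0,2*np.pi,40)
def circ(x,y,r,z): return np.c_[x+r*np.cos(th),y+r*np.sin(th),0*th+z]
def heel(p): return [np.r_[circ(p[0],p[1],.021,0),circ(p[0],p[1],.021,.065)]]
t2=np.linspace(0,np.pi,20)
rim=np.r_[[[.034,-.048],[-.034,-.048]],np.c_[-.034*np.cos(t2),.02+.033*np.sin(t2)]]
flo=np.r_[[[.02,-.048],[-.02,-.048]],np.c_[-.02*np.cos(t2),.02+.019*np.sin(t2)]]
def z(a,h): return np.c_[a,np.full(len(a),h)]
def cup(p):
    parts=[np.r_[z(rim,0),z(rim,.0035),z(flo,.0155)]]+[np.r_[circ(sx*.02,y,.005,.0155),circ(sx*.02,y,.005,.0335)] for sx in(1,-1) for y in(-.04,.029)]
    a=p[2];M=np.array([[np.cos(a),-np.sin(a),0],[np.sin(a),np.cos(a),0],[0,0,1]])
    return [q@M.T+[p[0],p[1],0] for q in parts]
def fit(model,p0,masks,bound=12):
    def cost(p,n):
        m=poly(model(p),n); w=masks[n]; return np.abs(m-w).sum()
    out=[]
    for ns in (['top'],['side'],['top','side']):
        wins={}
        for n in ns:
            c=poly(model(p0),n); ys,xs=np.where(c>0); w=np.zeros_like(c); w[ys.min()-bound:ys.max()+bound,xs.min()-bound:xs.max()+bound]=1; wins[n]=w
        f=lambda p: sum((np.abs(poly(model(p),n)-masks[n])*wins[n]).sum() for n in ns)
        sim=np.array([p0]+[np.array(p0)+d for d in np.diag([.008,.008,.15][:len(p0)])])
        r=minimize(f,p0,method='Nelder-Mead',options=dict(initial_simplex=sim,xatol=1e-4,fatol=.1,maxiter=150))
        print(ns,r.x.round(4),round(r.fun,1))
    return r.x
E
python3 - <<'E'
from fit import *
b=snap('top','t11');a=cv2.imread('pics/s11.png')[:,:,::-1]
ims={'top':b,'side':np.ascontiguousarray(a)}
W={};H={}
for n,i in ims.items():
    h=cv2.cvtColor(i,cv2.COLOR_RGB2HSV).astype(int); 
    W[n]=((h[:,:,1]<28)&(h[:,:,2]>120)).astype(np.float32); H[n]=((h[:,:,0]<25)&(h[:,:,1]>70)).astype(np.float32)
np.savez('m.npz',Wt=W['top'],Ws=W['side'])
print('heel');fit(heel,[.4688,.405],H,6)
print('cup1');fit(cup,[.472,.172,.4],W,6)
print('cup2');fit(cup,[.468,-.008,.1],W,6)
E
```

```text
heel
['top'] [0.4659 0.4057] 25.2
['side'] [0.4662 0.4232] 154.9
['top', 'side'] [0.466  0.4057] 183.9
cup1
['top'] [ 0.4642  0.2241 -0.1448] 154.1
['side'] [0.4316 0.1407 0.5251] 97.9
['top', 'side'] [0.4644 0.187  0.3341] 875.9
cup2
['top'] [ 0.4685 -0.0055  0.1094] 563.6Traceback (most recent call last):
  File "<stdin>", line 11, in <module>
  File "fit.py", line 29, in fit
    r=minimize(f,p0,method='Nelder-Mead',options=dict(initial_simplex=sim,xatol=1e-4,fatol=.1,maxiter=150))
    res = _minimize_neldermead(fun, x0, args, callback, bounds=bounds,
                               **options)
    fxr = func(xr)
    fx = function(np.copy(x), *(wrapper_args + args))
  File "fit.py", line 27, in <lambda>
    f=lambda p: sum((np.abs(poly(model(p),n)-masks[n])*wins[n]).sum() for n in ns)
                ~~~^^^^^^^^^^^^^^^^^^^^^^^^^^^^^^^^^^^^^^^^^^^^^^^^^^^^^^^^^^^^^^^
  File "fit.py", line 27, in <genexpr>
    f=lambda p: sum((np.abs(poly(model(p),n)-masks[n])*wins[n]).sum() for n in ns)
                            ~~~~^^^^^^^^^^^^
  File "fit.py", line 6, in poly
    q=(pix(n,P)+.5)*S; cv2.fillConvexPoly(im,cv2.convexHull(q.astype(np.float32)).astype(np.int32),1)
       ~~~^^^^^
  File "h.py", line 12, in pix
    i=cams.camera_info(n);T=np.linalg.inv(np.array(i['pose']))
ValueError: time passes only in moves, steps and waits
```

```bash
cat >> h.py <<'E'
import functools
class _C:
    camera=staticmethod(cams.camera); camera_info=staticmethod(functools.lru_cache(None)(cams.camera_info))
cams=_C()
E
python3 - <<'E'
from h import *
for n,f in(('top','t11'),('side','s11')):
    im=cv2.imread('pics/%s.png'%f); h=cv2.cvtColor(im,cv2.COLOR_BGR2HSV)
    for c in([.468,.18,.02],[.4685,-.0055,.02]):
        u,v=pix(n,[c])[0].astype(int);print(n,c,u,v,'HSV ctr',h[v,u],'bg',h[v+28,u])
        g=h[:,:,2]
        for y in range(v-18,v+20,2): print(''.join(' .:-=+*#%@'[min(9,int(x)//26)] if h[y,u-24+i,1]<28 else '~' for i,x in enumerate(g[y,u-24:u+26])))
E
```

```text
top [0.468, 0.18, 0.02] 215 188 HSV ctr [135   4 245] bg [106  57 107]
~~~~~~~~~~~~~~~~~~~~~~~~~~~~~~~~~~~~~~~~~~~~~~~~~~
~~~~~~~~~~~~~~~~~~~~~~~~~~~~~~~~~~~~~~~~~~~~~~~~~~
~~~~~~~~~~~~~~~~~~~~~~~~~~~~~~~~~~~~~~~~~~~~~~~~~~
~~~~~~~~~~~~~~~~~~~~~~~~~~~~~~~~~~~~~~~~~~~~~~~~~~
~~~~~~~~~~~~~~~~~~~~~~~~~~~****=~~~~~~~~~~~~~~~~~~
~~~~~~~~~~~~~~~~~~~~~****####**~~~~~~~~~~~~~~~~~~~
~~~~~~~~~~~~~~*#***#####%@%@@%=~~~~~~~~~~~~~~~~~~~
~~~~~~~~~~~~%%%#**#%%@@%%@@@@*~~~~~~~~~~~~~~~~~~~~
~~~~~~~~~~%%@@*%@@@@%%@@%%%@#~~~~~~~~~~~~~~~~~~~~~
~~~~~~~~~#%%%@@@@@@@%@@@@@%#=~~~~~~~~~~~~~~~~~~~~~
~~~~~~~~*%%%@@@@@@@@%@@@@@#-~~~~~~~~~~~~~~~~~~~~~~
~~~~~~~~%@@@@@@@@@@@@@%%%%+~~~~~~~~~~~~~~~~~~~~~~~
~~~~~~~~~@@@@%@@@@@@@@@@@%=~~~~~~~~~~~~~~~~~~~~~~~
~~~~~~~~~*@@@%@@@@@%%%%@%=~~~~~~~~~~~~~~~~~~~~~~~~
~~~~~~~~~~%@@@@@%%#@@@@@#~~~~~~~~~~~~~~~~~~~~~~~~~
~~~~~~~~~~~~#%@@@@@@@@@%~~~~~~~~~~~~~~~~~~~~~~~~~~
~~~~~~~~~~~~~~~#######~~~~~~~~~~~~~~~~~~~~~~~~~~~~
~~~~~~~~~~~~~~~~~~~~~~~~~~~~~~~~~~~~~~~~~~~~~~~~~~
~~~~~~~~~~~~~~~~~~~~~~~~~~~~~~~~~~~~~~~~~~~~~~~~~~
top [0.4685, -0.0055, 0.02] 270 188 HSV ctr [106  56 110] bg
[... 2369 characters left out ...]
:=#*#%%%%+~~.~.~.~~~.=+=~~~~~~~~--::~
**-:~~:-:~~~~~:-*%%%@%=~~~.~~~..~~~.=*=--~~~~~~~~~
*~:~:~~--~::~~::-+***#-......~..~~~...-+*++-::--==
~+~:-:~~~:~~~~~~:~:~~:.~~~~.~~.~~..~..~...-+******
*~~--:~~~:~:~~~~~~~:~~~.~~.~~..~.~~~..~.~~.~~~~...
~-~~~~~~~::::~~~:::~~:~....~~~.~.~...~~.~~.~~~~.~~
*-~~:~:~:~~~~~:~~~~~::~.~.~.~~~.~~~~ ~   ~~~.~~ ~.
~~~::~:~~~~:::~~~~~~~:~~~~~  ~. ..~ .~~~~.  ....~.
+~~~~~~:~~~~::::~::::~~~~~   ~.~  ~~ ~~~~ ~~~~. ~~
=~::~~~~~::~::~~:~:~~:.~~~~ ~~ .~~  .~ ~ .~ ~~  .~
-:=:::~:~:~~~~~:~~~~~:~~   ~~~~..~~.~~..~..:+-~ ~~
:~-:~~~~~~~:~~~~:~~~::~......~.~~.~~..~~~~~~.....~
:~~~~::~~~~~~::~~~:~~:~.. ~~ .~~~~~ ~ ~ ~ ~~~~~~~~
:~~~-=-::~~~~~~......~......~.~.........~~~~~~:~:~
```

```bash
cat > f2.py <<'E'
from fit import *
W={}
for n,f in(('top','t11'),('side','s8')):
    h=cv2.cvtColor(cv2.imread('pics/%s.png'%f),cv2.COLOR_BGR2HSV).astype(int)
    W[n]=(((h[:,:,1]<28)&(h[:,:,2]>90)) if n=='top' else ((h[:,:,1]<18)&(h[:,:,2]>120))).astype(np.float32)
p=fit(cup,[.466,.178,.45],W,4)
c,s=poly(cup(p),'top'),poly(cup(p),'side')
for n,m in(('top',c),('side',s)):
    ys,xs=np.where(m>0)
    for y in range(ys.min()-3,ys.max()+4,2): print(''.join('.ox#'[int(W[n][y,x])+2*int(m[y,x]>.5)] for x in range(xs.min()-4,xs.max()+5)))
E
timeout 200 python3 f2.py
```

```text
['top'] [ 0.4638  0.2225 -0.0623] 157.7
['side'] [0.4681 0.1869 0.339 ] 37.4
['top', 'side'] [0.4672 0.1888 0.3536] 229.9
.........................................
.........................................
..........................x##x...........
.....................########xx..........
...............#############xxxx.........
..........#################xxxxx.........
.......####################xxxxxx........
......x###################xxxxxxxx.......
.....x###################xxxxxxxxxx......
....x###################xxxxxxxxxxx......
....x###################xxxxxxxxxxxx.....
.....x#################xxxxxxxxxxxx......
......x###############xxxxxxxx...........
.......###############xx.................
..........#########oo....................
.........................................
.........................................
.....................................
.....................................
.................xx#.................
.................###o................
......x###xx########o................
......x###############x..............
.....x##################.............
.....#####################...........
.....######################..........
.....o#######################........
.......#######################.......
........#######################......
.........#######################.....
...........###############xxx........
............#########xx..............
.............####x...................
.....................................
.....................................
```

```bash
python3 - <<'E'
from h import *
st();plan([((.466,.4057,.15),0,0,.2),((.466,.4057,.045),0,0,.2)],vmax=.055)
E
```

```text
t 27.68 g [ 0.4939 -0.2253  0.2083] z [-0.008  0.007 -1.   ] y [ 0.991 -0.135 -0.009] w 0.0695 F 0.0 [-0.7 -0.5 -0. ] q [-0.63  0.46  1.67  0.    1.02 -0.5 ]
0 [[5.2,-0.9,0.5,0,0,-0.01,0.2],[5.2,-0.9,0.6,0,0,-0.01,0.2],[5.2,-0.9,0.5,0,0,-0.01,0.2],[5.2,-0.8,0.5,0,0,-0.02,0.2],[5.2,-0.6,0.5,0,0,-0.01,0.2],[5.2,-0.7,0.6,0,0,-0.01,0.2],[5.2,-0.5,0.5,0,0,-0.01,0.2],[5.3,-0.6,0.5,-0.01,0,-0.01,0.2],[5.2,-0.4,0.5,0,-0.01,-0.01,0.2],[5.3,-0.5,0.5,0,0,-0.01,0.2],[5.2,-0.3,0.5,0,0,-0.01,0.2],[5.3,-0.4,0.4,0,0,-0.02,0.2]]
1 [[0,0,5.3,0,0,0,0.2],[0,0,5.2,0,0,0,0.2]]
```

```bash
python3 -m crank '[[5.2,-0.9,0.5,0,0,-0.01,0.2],[5.2,-0.9,0.6,0,0,-0.01,0.2],[5.2,-0.9,0.5,0,0,-0.01,0.2],[5.2,-0.8,0.5,0,0,-0.02,0.2],[5.2,-0.6,0.5,0,0,-0.01,0.2]]' >/dev/null
python3 -m crank '[[5.2,-0.7,0.6,0,0,-0.01,0.2],[5.2,-0.5,0.5,0,0,-0.01,0.2],[5.3,-0.6,0.5,-0.01,0,-0.01,0.2],[5.2,-0.4,0.5,0,-0.01,-0.01,0.2],[5.3,-0.5,0.5,0,0,-0.01,0.2]]' >/dev/null
python3 -m crank '[[5.2,-0.3,0.5,0,0,-0.01,0.2],[5.3,-0.4,0.4,0,0,-0.02,0.2],[0,0,0,0,0,0,0.2]]' >/dev/null
cat > f3.py <<'E'
from fit import *
import sys
W={}
for n,f in(('top','t12'),('side','s12')):
    h=cv2.cvtColor(cv2.imread('pics/%s.png'%f),cv2.COLOR_BGR2HSV).astype(int)
    W[n]=(((h[:,:,1]<28)&(h[:,:,2]>90)) if n=='top' else ((h[:,:,1]<18)&(h[:,:,2]>120))).astype(np.float32)
p=fit(cup,[.466,-.004,.1],W,4)
for n in W:
    m=poly(cup(p),n);ys,xs=np.where(m>0)
    for y in range(ys.min()-3,ys.max()+4,2): print(''.join('.ox#'[int(W[n][y,x])+2*int(m[y,x]>.5)] for x in range(xs.min()-4,xs.max()+5)))
    c=pix(n,[[p[0],p[1],.0315]])[0];print('boss px',c)
    g=cv2.imread('pics/%s12.png'%n[0],0);u,v=c.round().astype(int);q=g[v-12:v+13,u-14:u+15];print('range',q.min(),q.max())
    for r in q: print(''.join('%4d'%x for x in r))
E
python3 - <<'E'
from h import *
st();plan([((.466,.4057,.045),0,0,.2)],vmax=.055);snap('top','t12');snap('side','s12')
E
timeout 300 python3 f3.py
```

```text
t 29.30 g [0.4691 0.4037 0.1478] z [ 0.004 -0.004 -1.   ] y [1.    0.004 0.004] w 0.0695 F 0.0 [ 0.1 -1.   0.7] q [ 0.53  0.63  1.53 -0.01  0.98  0.53]
0 [[0.1,-0.2,5.1,0,0,0,0.2],[0.1,-0.1,5.2,0,0,0,0.2]]
['top'] [ 0.4638 -0.0026  0.0435] 44.5
['side'] [0.4649 0.0015 0.0552] 38.9
['top', 'side'] [4.649e-01 2.000e-04 5.490e-02] 100.3
........................................
........................................
......................o###########o.....
.........#########################o.....
.......############################o....
......#############################o....
.....##############################o....
.....##############################oo...
.....##############################oo...
.....##############################oo...
......#############################oo...
........###########################oo...
.........oo###############oooooooooo....
........................................
........................................
boss px [269.24370926 188.41980218]
range 120 231
 138 139 139 138 139 137 138 138 138 139 138 138 139 146 141 138 138 138 139 138 139 139 139 138 14
[... 5765 characters left out ...]
160 166 154 182 224 225 224 224 220 220 221 220 221 209 207 208 222 222 222 221 217 219 152 171 169 167 152 152 153
 152 153 153 157 224 225 224 224 226 220 220 221 223 223 220 221 222 222 222 221 218 218 181 171 171 166 124 152 152
 152 153 153 159 229 224 225 224 228 220 220 222 222 223 221 221 223 222 222 222 219 219 210 208 179 168 159 152 153
 152 152 153 156 210 224 225 224 223 221 219 222 221 223 222 220 222 223 221 223 220 220 222 223 219 168 159 152 153
 153 152 152 154 194 225 226 224 222 222 221 221 220 224 223 219 222 223 221 223 219 201 222 221 208 169 163 152 152
 153 153 152 154 194 225 226 225 225 223 221 219 221 222 223 220 222 223 223 224 220 200 173 159 178 169 166 153 153
```

```bash
python3 - <<'E'
from h import *
print(world('top',[[270,189.0]],.0315).round(4),world('side',[[262.7,212.]],.0315).round(4))
E
python3 -m crank '[[0.1,-0.2,5.1,0,0,0,0.2],[0.1,-0.1,5.2,0,0,0,0.2],[0,0,0,0,0,0,0.6],[0,0,0,0,0,0,0.6],[0,0,0,0,0,0,0.6]]' 30 | grep -A2 ft_
python3 -m crank '[[0,0,0,0,0,0,0.6],[0,0,0,0,0,0,0.6]]' | grep -A2 ft_
python3 -m crank '[[0,0,-4,0,0,0,0.6],[0,0,-4,0,0,0,0.6],[0,0,0,0,0,0,0.6]]' | grep -A2 ft_
python3 - <<'E'
from h import *
st();plan([((.466,.1,.13),0,0,.6),((.464,-.003,.115),0,0,.6)],vmax=.05)
E
```

```text
[[ 0.4629 -0.0023  0.0315]] [[ 0.4641 -0.0033  0.0315]]
ft_force: [0.2, 0.6, 0.3]
grip_width: 0.0474
grip_force: 0.0
ft_force: [-1.2, -1.8, 7.5]
grip_width: 0.0415
grip_force: 30.0
ft_force: [0.8, -0.8, -0.5]
grip_width: 0.0415
grip_force: 30.0
t 30.65 g [0.4684 0.404  0.1292] z [ 0.01 -0.   -1.  ] y [ 1.   -0.    0.01] w 0.0415 F 30.0 [ 0.8 -0.8 -0.5] q [ 0.53  0.66  1.55 -0.01  0.93  0.54]
0 [[-4.3,0,0,0,0,0,0.6],[-4.4,-0.1,0,0,0,0,0.6],[-4.3,0,0,0,0,0,0.6],[-4.4,0,0,0.01,0,0,0.6],[-4.3,0,0,0,0,0,0.6],[-4.4,-0.1,-0.1,0,0,0,0.6],[-4.3,0,0,0,0,0,0.6]]
1 [[-3.4,0,0.5,0,0,0,0.6],[-3.5,-0.1,0.5,0,0,0,0.6],[-3.4,-0.1,0.5,0,0,0,0.6]]
```

```bash
python3 -m crank '[[-4.3,0,0,0,0,0,0.6],[-4.4,-0.1,0,0,0,0,0.6],[-4.3,0,0,0,0,0,0.6],[-4.4,0,0,0.01,0,0,0.6],[-4.3,0,0,0,0,0,0.6]]' >/dev/null
python3 -m crank '[[-4.4,-0.1,-0.1,0,0,0,0.6],[-4.3,0,0,0,0,0,0.6],[-3.4,0,0.5,0,0,0,0.6],[-3.5,-0.1,0.5,0,0,0,0.6],[-3.4,-0.1,0.5,0,0,0,0.6]]' >/dev/null
python3 -m crank '[[0,0,0,0,0,0,0.6],[0,0,0,0,0,0,0.6]]' | grep -A2 ft_
cat > hh.py <<'E'
from fit import *
import sys
for n in('top','side'):
    im=snap(n,n+sys.argv[1]);c=pix(n,[[.4635,-.0045,.06]])[0].round().astype(int);print(n,c)
    h=cv2.cvtColor(im,cv2.COLOR_RGB2HSV).astype(int)
    for y in range(c[1]-16,c[1]+22): print(y,''.join('B' if (h[y,x,0]<25 and h[y,x,1]>60 and h[y,x,2]>60) else ('W' if h[y,x,2]>180 else ('.' if h[y,x,2]>100 else 'k')) for x in range(c[0]-22,c[0]+23)))
E
python3 hh.py 13
python3 -c "
from h import *
st();plan([((.4635,-.0045,.085),0,0,.6)],vmax=.05)
for z in (.05,.115):
  for n in('top','side'): print(n,z,[pix(n,[[.4635+a,-.003+b,z]])[0].round(1) for a,b in((.021,0),(-.021,0),(0,.021),(0,-.021))])"
```

```text
ft_force: [-0.2, -0.4, -0.9]
grip_width: 0.0414
grip_force: 30.0
top [271 187]
171 .............................................
172 .............................................
173 .............................................
174 .............................................
175 .............................................
176 .............................................
177 .............................................
178 .............................................
179 .............................................
180 .............................................
181 .............................................
182 .............................................
183 .............................................
184 .............................................
185 .............................................
186 .............................................
187 .............................................
188 .............................................
189 .............................................
190 .............................................
191 .................
[... 2697 characters left out ...]
 ..............WWWW..WWWWWWWWWWWWWWWWW........
228 ..............WWWWWWWWWWWW.........WW........
t 32.25 g [ 0.4608 -0.0038  0.113 ] z [-0.009 -0.005 -1.   ] y [ 1.     0.    -0.009] w 0.0415 F 30.0 [ 0.5 -0.8 -0.4] q [-0.25  0.54  1.95 -0.01  0.66 -0.24]
0 [[-0.1,0.3,2.8,-0.01,0,0,0.6]]
top 0.05 [array([270.4, 181.4]), array([270.6, 194. ]), array([264. , 187.7]), array([277. , 187.6])]
side 0.05 [array([269.4, 207.7]), array([255.4, 208.8]), array([261.8, 202.7]), array([263.1, 213.9])]
top 0.115 [array([271.5, 176.6]), array([271.7, 190. ]), array([264.7, 183.3]), array([278.4, 183.2])]
side 0.115 [array([269.5, 193.9]), array([254.8, 195.1]), array([261.5, 188.9]), array([262.8, 200.3])]
```

```bash
python3 - <<'E'
from h import *
print(world('side',[[261.,209.4],[254.5,203],[268.2,203]],.068).round(4))
E
```

```text
[[ 0.458  -0.0202  0.068 ]
 [ 0.441   0.0052  0.068 ]
 [ 0.4812  0.0011  0.068 ]]
```

```bash
python3 -m crank '[[-0.2,0.3,1.5,-0.01,0,0,0.6],[0,0,1.3,0,0,0,0.6],[0,0,0,0,0,0,0.6]]' | grep ft_
python3 -c "
from h import *
st()"
python3 -m crank '[[0,0,0.4,0,0,0,0.6],[0,0,0.4,0,0,0,0.6]]' | grep ft_
python3 -m crank '[[0,0,0.3,0,0,0,0.6]]' | grep ft_
python3 -c "
from h import *
st()"
```

```text
ft_force: [0.1, 1.3, -0.3]
t 32.62 g [ 0.4636 -0.0061  0.0841] z [-0.001 -0.005 -1.   ] y [ 1.     0.    -0.001] w 0.0414 F 30.0 [ 0.1  1.3 -0.3] q [-0.25  0.6   1.96 -0.01  0.58 -0.25]
ft_force: [0.2, 0.1, -1.2]
ft_force: [0.2, 1.2, -0.9]
t 33.00 g [ 0.4646 -0.0069  0.0739] z [ 0.002 -0.005 -1.   ] y [ 1.    -0.001  0.002] w 0.0415 F 30.0 [ 0.2  1.2 -0.9] q [-0.25  0.62  1.97 -0.01  0.55 -0.24]
```

```bash
python3 -m crank '[[0,0,0.3,0,0,0,0.6],[0,0,0.3,0,0,0,0.6]]' | grep ft_
python3 -m crank '[[0,0,0.3,0,0,0,0.6]]' | grep ft_
python3 -m crank '[[0,0,0.2,0,0,0,0.6]]' | grep ft_
python3 -c "
from h import *
st()"
```

```text
ft_force: [0.5, -0.4, -1.4]
ft_force: [0.2, 0.7, -0.7]
ft_force: [-1.0, -1.3, 6.8]
t 33.50 g [ 0.4645 -0.007   0.0628] z [ 0.002 -0.005 -1.   ] y [ 1.    -0.001  0.002] w 0.0413 F 30.0 [-1.  -1.3  6.8] q [-0.25  0.64  1.97 -0.01  0.53 -0.24]
```

```bash
python3 -m crank '[[0,0,0.1,0,0,0,0.6],[0,0,0,0,0,0,0.6]]' | grep ft_
python3 -m crank '[[0,0,-0.1,0,0,0,0.4],[0,0,0,0,0,0,0.35],[0,0,0,0,0,0,0.3]]' | grep -A2 ft_
python3 -m crank '[[0,0,-3,0,0,0,0.2],[0,0,-5,0,0,0,0.2],[0,0,-5,0,0,0,0.2],[5,0,-3,0,0,0,0.2],[5,0,0,0,0,0,0.2]]' | grep -A2 ft_
python3 -m crank '[[5,0,0,0,0,0,0.2],[5,0,0,0,0,0,0.2],[5,0,0,0,0,0,0.2],[0,0,0,0,0,0,0.2]]' | grep -A2 ft_
cat > f4.py <<'E'
from fit import *
b=snap('top','t14');a=snap('side','s14');H={}
for n,i in(('top',b),('side',a)):
    h=cv2.cvtColor(i,cv2.COLOR_RGB2HSV).astype(int);H[n]=((h[:,:,0]<25)&(h[:,:,1]>60)&(h[:,:,2]>60)).astype(np.float32)
def hz(p): return [np.r_[circ(p[0],p[1],.021,p[2]),circ(p[0],p[1],.021,p[2]+.065)]]
for n in('top','side'):
    H2={n:H[n]}
    f=lambda p:(np.abs(poly(hz(p),n)-H[n])*w).sum()
    c=poly(hz([.464,-.004,.0155]),n);ys,xs=np.where(c>0);w=np.zeros_like(c);w[ys.min()-6:ys.max()+7,xs.min()-6:xs.max()+7]=1
    print(n,[(z,round(minimize(lambda q:f([q[0],q[1],z]),[.464,-.004],method='Nelder-Mead',options=dict(initial_simplex=[[.464,-.004],[.469,-.004],[.464,.001]],maxiter=50)).fun,1)) for z in(.0155,)])
r=minimize(lambda q:sum((np.abs(poly(hz(q),n)-H[n]))[150:240,240:300].sum() for n in H),[.464,-.004,.018],method='Nelder-Mead',options=dict(initial_simplex=[[.464,-.004,.018],[.469,-.004,.018],[.464,.001,.018],[.464,-.004,.028]],maxiter=120));print(r.x.round(4),r.fun)
st()
E
timeout 200 python3 f4.py
```

```text
ft_force: [-1.3, 0.7, 7.4]
ft_force: [0.1, 0.6, -0.5]
grip_width: 0.0582
grip_force: 0.0
ft_force: [1.5, -0.3, 0.4]
grip_width: 0.0695
grip_force: 0.0
ft_force: [-0.6, -0.1, 0.2]
grip_width: 0.0696
grip_force: 0.0
top [(0.0155, np.float64(42.2))]
side [(0.0155, np.float64(38.5))]
[ 0.4647 -0.0034  0.0159] 82.5625
t 35.35 g [0.4638 0.2439 0.2212] z [ 0.001 -0.006 -1.   ] y [1.    0.001 0.001] w 0.0700 F 0.0 [ 0.6  0.8 -0.2] q [ 0.27  0.42  1.7  -0.01  1.02  0.28]
```

The heel fits at height 15.9 mm, centred on the boss of cup 2, so it is fully home. Handing in.

```bash
python3 -c "
from rig import ticket
print(ticket.hand_in())"
```

```text
the job is handed in; nothing more can be done
None
```

The job is handed in at about 35 s, result not shown: all three cups were turned over, cup 3 (no boss) is in the yellow crate, cups 1 and 2 lie underside-up, and the heel is fully home on cup 2's boss by camera fit.

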